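# Find and mark the rubbing spot of a sample carousel

## Robot

A 6-joint arm with a two-finger parallel gripper is mounted at the origin on the work surface. World frame = base frame: x ahead of the robot, y to its left, z up, the work surface at z = 0. Lengths are in m, angles in degrees, forces in N, time in s.
With the tool pointing down it reaches from about 0.4 to 0.825 m from the base axis. Payload 7 kg.
Tool frame: the origin (TCP) lies midway between the tips of the shut fingers; the grasp point (between the pads) lies r.grip_depth behind it (r.grip_depth is the distance from the TCP to the grasp point, in m); z points along the fingers, y is the direction in which the jaws open and shut (so a half turn about z gives the same grasp; the last joint's range is limited). The gripper opens to 88 mm and grips with 3 to 60 N. Pads are 19 mm wide; open, the fingers measure 130 mm over their backs; the gripper's body (78 mm by 193 mm) begins 47 mm behind the grasp point.
Start: joints at [-55.342, 20.546, 0.682, 0, -70.136, -16.507], TCP at [0.21, -0.641, 0.227] pointing down, gripper open.
Joint ranges: [-176.03, 176.03], [-82.01, 121.73], [-58.28, 71.71], [-173.87, 95.51], [-174.79, -0.11], [-173.66, 173.66]. Speed limits (degrees/s): [136.94, 136.94, 172.46, 180, 180, 180].

## Interface

Orientations are given as [roll, pitch, yaw] about the fixed x, y, z axes, in that order (R = Rz(yaw) Ry(pitch) Rx(roll)).
In Python, from plant import r, imaging, close_job gives the robot as it stands.
- The arm moves only by the tool step_arm, never from a script. Its argument "commands" is a list of rows, each a list of 2 entries, a list of its own where there are three numbers: the shift along the tool's x, y, z in mm, then the turn about the tool's z in degrees. In form: [[[x, y, z], twist], ...]. A call has 1 to 20 rows; each row shifts and turns the commanded pose from where the row before left it, along the tool's axes as they then stand; what a row does not reach is not made up. A row lasts 1/8 s, in which the tool goes at most 62.5 mm and 10.7 degrees, less where a joint would pass 70% of its speed; a pose out of reach is approached as far as the arm can. A call with a gripper value outside its range is refused whole. "gripper" is the closure, from 0 (fully open) to 1 (shut), set as the call begins (left out, the last holds). The fingers move at their own pace and stop on an object; "grip_force" is the grip in N (left out, the last holds). Time passes only in rows, so rows that do not move let the fingers close. It gives the time, the measured TCP pose, the force and the opening at its end, in the units of the state.
- r.get_state(): the state, without advancing time (a new reading comes with each control period).
- imaging.capture(name): name is "side" or "top"; returns a dict with "img" (384x512x3 uint8, red, green, blue), "z_map" (384x512 float32, m along the optical axis (not along the pixel's ray), 0 where there is no reading), "vfov" (degrees; the focal length in pixels is half the picture's height over the tangent of half this angle, whatever the lens; pixels are square), "cx", "cy" (the principal point, pixels), "extrinsics" (4x4, takes a point from camera to world coordinates). Camera axes: x right, y down, z forward; pixel columns grow to the right and rows downward; lengths in m; the calibration is good to about 2 mm. A picture is of the moment at which its call begins.
- close_job(): hands the job in, once; it reports no verdict.
The state is a dict: "time_s": time; "joints": joint angles; "qd": joint speeds; "joint_torque": joint torques, N m; "tcp_pos": TCP position; "eef_rot": TCP orientation; "contact_force": force on the tool from outside, world axes, zero at the start; "moment": the same for the moment, N m; "gripper_width": finger opening in m.
Only numpy, scipy, OpenCV 4.12 (cv2) and the standard library are available. Lean on these libraries where they do the work, as an engineer would, in place of code of your own. Each camera call takes 0.05 s, during which the arm holds its last target.

## Task

The sample carousel on the white instrument drags at one spot in its turn. Turn it by feel, without straining it, or pushing the instrument about on its feet, until you find where the drag is greatest, and let go with the carousel standing right in the middle of that tight spot. Then stand the orange marker upright on the carousel's yellow dot, to show where it rubs, without turning the carousel away from there or shoving the other things on the bench.

Things in the scene. Friction and masses are not known exactly. Their poses are not given: they have to be found in the camera images.
- axis_top (a point): Centre of the carousel's top face, on its upright turning axis, 92 mm above the bench; its -x points to the grey plate on the drum's front. It belongs to the base, a round white drum, 280 mm diameter, 85 mm high, on rubber feet that give 1 mm per 8 N of sideways push. The carousel is a level aluminium disc, 240 mm diameter, 12 mm thick, in the drum's mouth; its dark hub, 36 mm diameter, rises 5 mm above its top.
- mark_spot (a point): Centre of the yellow dot (18 mm diameter) on the plain rim of the carousel's top face, 92 mm above the bench, 100 mm from the turning axis, straight opposite the red knob. It turns with the carousel. The marker's foot belongs on it.
- knob_mid (a point): Mid-height of the carousel's red round turning knob: 20 mm diameter (22 mm at its top), 40 mm tall, upright, 55 mm from the turning axis; from 6 to 46 mm above the carousel's top face, this point 118 mm above the bench. It spins freely on its own pin, so it can stay gripped while carried a whole turn round the axis, the gripper keeping its heading.
- carousel (a joint): Angle of the carousel, rad, growing anticlockwise from above; at 0 the yellow dot is at the drum's front plate. Turns at least one turn either way and stays where left. Even drag about 1 N at the knob. At one unknown angle, the same each turn, drag rises smoothly by 4 to 8 N, within 0.22 rad either side of the middle. Clear of it by 0.6 rad at the start; leave it within 0.12 rad of the middle.
- stud: Rounded stud under the carousel, out of sight 10 mm below the top face and 90 mm from the axis, right under the yellow dot; turns with it. Once a turn it rubs on a sprung pad hidden at an unknown bearing inside the drum, pressing with about 7.5 N at the middle of the tight spot and less to either side.
- marker_mid (a point): Centre (half-way up) of the loose orange marker, a weighted upright post of 20 mm diameter (foot 23 mm) and 44 mm height, 60 g, standing on the bench at the start; its z axis points up.
- marker: The same orange marker; origin at the centre of its underside.
- bottle: Bystander: white bottle with blue cap, 48 mm diameter, 110 mm tall, loose; origin at the centre of its underside.
- jar: Bystander: clear jar with green lid, 56 mm diameter, 60 mm tall, loose; origin at the centre of its underside.
- tipbox: Bystander: blue box of white pipette tips, 75 x 90 mm, 61 mm tall, loose; origin at the centre of its underside.
Things that resemble listed ones, but are neither listed nor needed, are in the scene too. Several things look just like the marker: the one meant starts farthest to the robot's left.

How it is judged:
By the outcome, as a careful person would: the job done as asked, in the order asked, and still so for the second after the job is handed in, with the robot touching nothing.
It also fails if it takes over 64 s, if anything falls off the work surface, if the arm or the gripper's body presses on something with over 40 N, if the wrist force passes 120 N, or if a joint passes its speed limit or range.

## Working session

There is one attempt and no reset: what is moved stays moved. The work goes in short steps, Python scripts to look and compute and a tool call to move; the robot and the scene stay as the last step left them, time stands still between calls to the robot, and variables do not carry over. Pictures are saved under pics/ and viewed, and the job is handed in when it is done.

Besides the shell and the picture viewer there is one more tool, called as a command line: name --argument value ..., lists and objects as JSON in quotes. step_arm: Moves the arm, as the interface text tells. Its arguments: {"type":"object","properties":{"commands":{"type":"array","items":{"type":"array"}},"gripper":{"type":"number"},"grip_force":{"type":"number"}},"required":["commands"]}

```bash
mkdir -p pics; ls; cat > h.py <<'E'
import numpy as np, cv2
from plant import r, imaging
def cap(n,tag):
    c=imaging.capture(n); cv2.imwrite(f'pics/{tag}.png',cv2.cvtColor(c['img'],cv2.COLOR_RGB2BGR)); np.savez(f'pics/{tag}.npz',**c); return c
def load(tag): return dict(np.load(f'pics/{tag}.npz'))
def ray(c,u,v):
    f=c['img'].shape[0]/2/np.tan(np.radians(float(c['vfov']))/2)
    E=c['extrinsics']; d=E[:3,:3]@np.array([(u-c['cx'])/f,(v-c['cy'])/f,1.]); return E[:3,3],d
def onz(c,u,v,z):
    o,d=ray(c,u,v); return o+d*(z-o[2])/d[2]
def pix(c,p):
    f=c['img'].shape[0]/2/np.tan(np.radians(float(c['vfov']))/2)
    E=c['extrinsics']; q=E[:3,:3].T@(np.array(p)-E[:3,3]); return q[:2]/q[2]*f+np.array([c['cx'],c['cy']])
def blobs(c,lo,hi,amin=15):
    hsv=cv2.cvtColor(c['img'],cv2.COLOR_RGB2HSV); m=cv2.inRange(hsv,lo,hi)
    n,l,s,ce=cv2.connectedComponentsWithStats(m)
    return [(s[i].tolist(),ce[i].round(1).tolist()) for i in range(1,n) if s[i][4]>=amin]
E
python3 - <<'E'
from h import *
for n in('top','side'):
    c=cap(n,n+'0'); print(n,c['vfov'],c['cx'],c['cy'],c['extrinsics'].round(3).tolist())
print(r.get_state(), r.grip_depth)
E
```

```text
pics
top 45.147364941099646 252.08875117319087 196.88880970753857 [[0.001, -0.996, 0.086, 0.421], [-1.0, -0.001, -0.002, -0.021], [0.002, -0.086, -0.996, 1.135], [0.0, 0.0, 0.0, 1.0]]
side 48.85477704675524 257.39303539162955 181.13538978988697 [[0.726, -0.473, 0.499, 0.047], [-0.687, -0.492, 0.534, -0.529], [-0.008, -0.731, -0.683, 0.73], [0.0, 0.0, 0.0, 1.0]]
{'time_s': 0.1, 'joints': array([-5.53381959e+01,  2.05890240e+01,  6.35553549e-01, -1.88906156e-02,
       -7.01351746e+01, -1.65063109e+01]), 'qd': array([ 0.00782734, -0.06379019,  0.16318089,  0.145233  , -0.00161127,
        0.02292071]), 'joint_torque': array([-1.21196972e-03, -5.84161341e+01,  2.93750435e+01,  7.01553896e+00,
        1.01589793e-02, -1.07077749e-04]), 'tcp_pos': array([ 0.21014848, -0.64096136,  0.22566728]), 'eef_rot': array([ 1.79909962e+02, -8.16135520e-03, -1.61850933e+02]), 'contact_force': array([1.31088341, 0.40810218, 0.33245779]), 'moment': array([-0.02107653,  0.02545028,  0.03900323]), 'gripper_width': 0.08792953010199085} 0.0188
```

```bash
python3 - <<'E'
import cv2
for n in('top0','side0'):
    i=cv2.imread(f'pics/{n}.png'); cv2.imwrite(f'pics/{n}b.png',cv2.resize(i,(800,600),interpolation=cv2.INTER_CUBIC))
E
```

```text
(no output)
```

View pics/top0b.png

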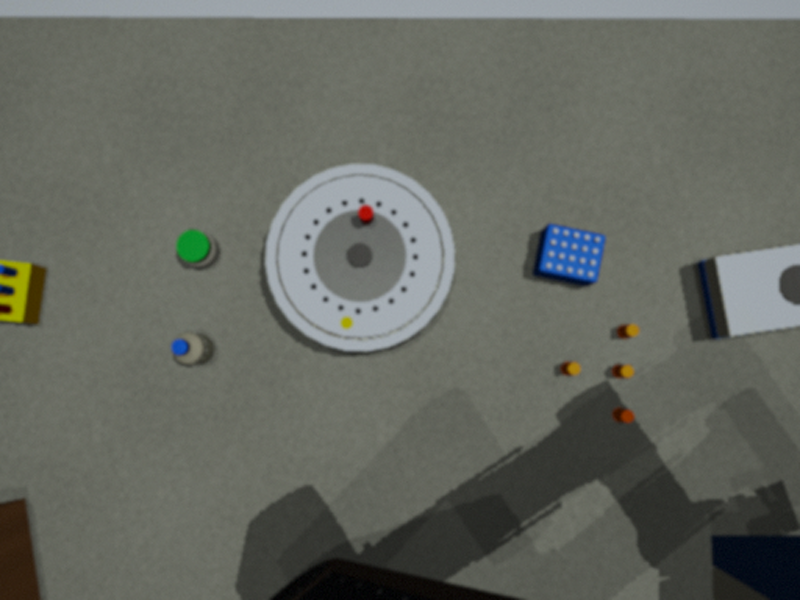

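View pics/side0b.png

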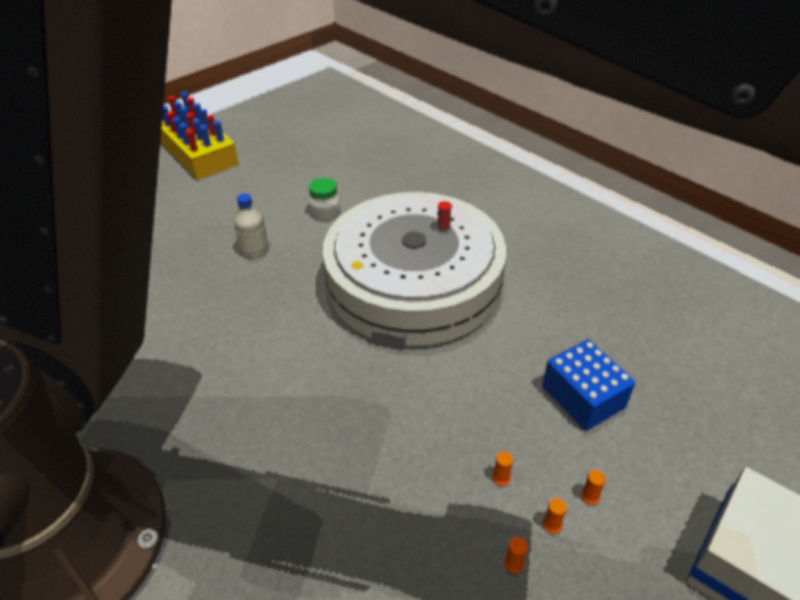

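Top view: the robot's left (+y) is image left. Four orange posts could be the marker, at about (571,369), (624,371), (628,331) and (625,416) in the 800x600 picture. The one farthest left is (571,369). The red knob is at (366,214) and the yellow dot at (347,323). The front plate shows in the side view at (390,340).

```bash
python3 - <<'E'
from h import *
t=load('top0'); s=load('side0')
for nm,c in(('top',t),('side',s)):
    print(nm)
    print(' orange',blobs(c,(4,150,90),(18,255,255)))
    print(' yellow',blobs(c,(20,150,120),(32,255,255)))
    print(' red',blobs(c,(0,180,110),(3,255,255)),blobs(c,(172,150,90),(180,255,255)))
# hub dark, drum
g=cv2.cvtColor(t['img'],cv2.COLOR_RGB2GRAY)
cr=t['img'][205:300,340:440]; cr=cv2.resize(cr,(800,760//1),interpolation=cv2.INTER_NEAREST)[:600]
cv2.imwrite('pics/crop1.png',cr[:,:,::-1])
cv2.imwrite('pics/crop2.png',cv2.resize(t['img'][90:240,150:310],(640,600),interpolation=cv2.INTER_CUBIC)[:,:,::-1])
cv2.imwrite('pics/crop3.png',cv2.resize(s['img'][110:240,190:340],(690,600),interpolation=cv2.INTER_CUBIC)[:,:,::-1])
zs=t['z_map']; print('z at hub',zs[163,230], zs[205,225])
E
```

```text
top
 orange [([398, 262, 8, 9, 55], [401.4, 266.0])]
 yellow [([0, 166, 20, 40, 472], [9.8, 185.7]), ([219, 203, 6, 7, 32], [221.4, 206.2]), ([401, 208, 8, 7, 43], [404.5, 210.9]), ([364, 232, 7, 8, 45], [367.1, 235.6]), ([398, 234, 8, 7, 45], [401.1, 237.1])]
 red [([230, 132, 8, 9, 57], [233.6, 136.3])] []
side
 orange [([121, 85, 5, 12, 28], [123.5, 90.9]), ([315, 289, 13, 22, 209], [321.5, 299.7]), ([372, 301, 16, 22, 216], [379.7, 311.5]), ([348, 319, 15, 23, 223], [355.1, 329.8]), ([323, 344, 15, 23, 246], [330.3, 354.9])]
 yellow [([103, 78, 49, 37, 669], [132.4, 98.0]), ([225, 168, 7, 4, 20], [228.0, 169.3])]
 red [([281, 130, 7, 5, 29], [284.2, 131.9])] []
z at hub 1.0433577 1.0456542
```

View pics/crop1.png

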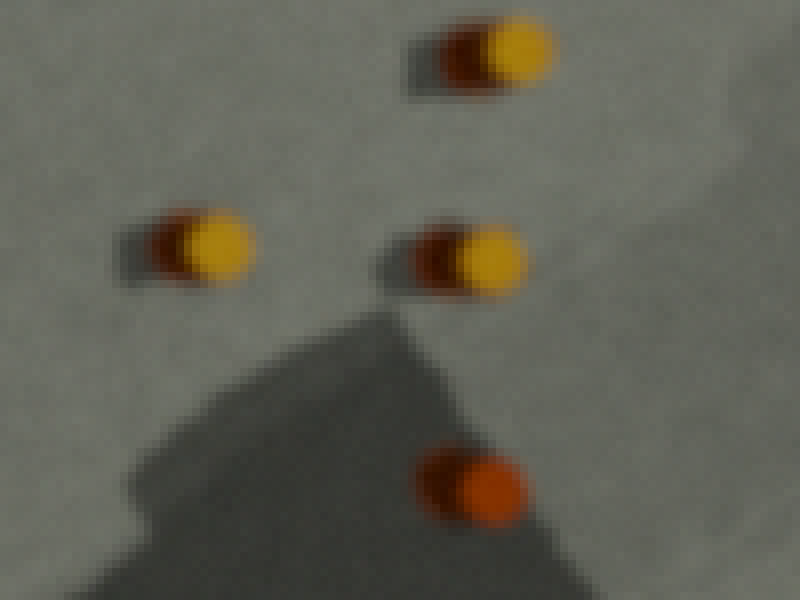

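View pics/crop2.png

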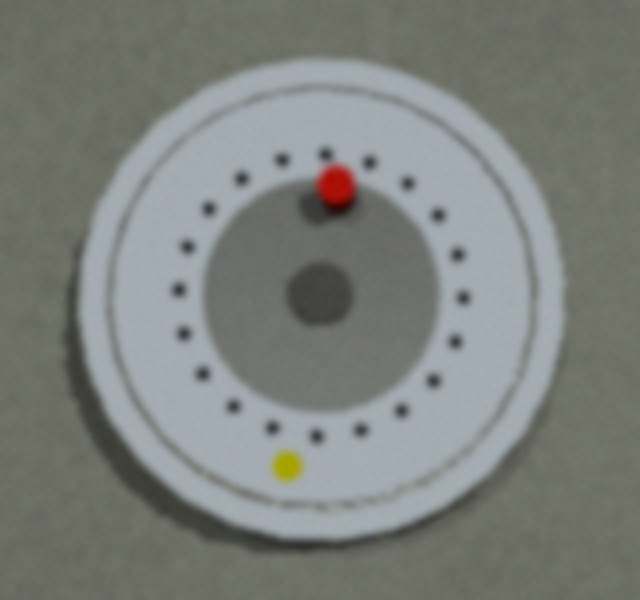

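View pics/crop3.png

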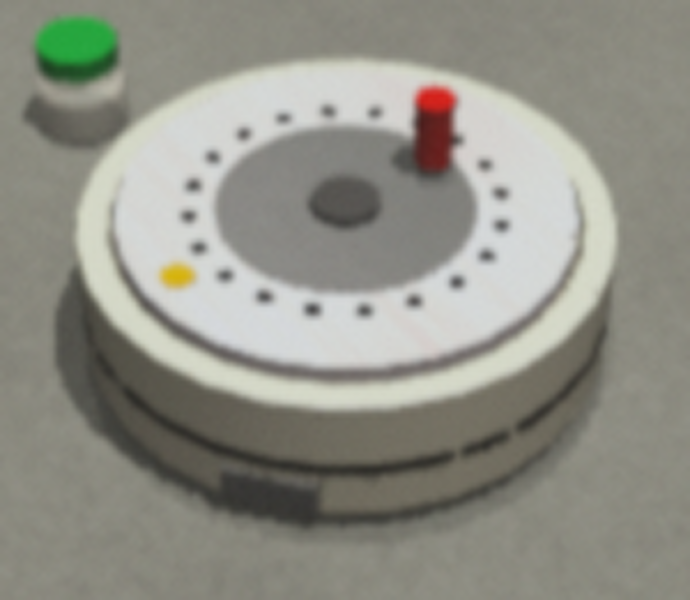

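The leftmost orange post, at (367,236) in the full-size top image, matches the description: orange, upright and no lid. Next I'll get metric positions from both views.

```bash
python3 - <<'E'
from h import *
t=load('top0'); s=load('side0')
hsv=lambda c:cv2.cvtColor(c['img'],cv2.COLOR_RGB2HSV)
def darkc(c,x0,y0,x1,y1,thr):
    g=cv2.cvtColor(c['img'],cv2.COLOR_RGB2GRAY)[y0:y1,x0:x1]; m=(g<thr).astype(np.uint8)
    n,l,st,ce=cv2.connectedComponentsWithStats(m)
    return [(st[i][4],(ce[i]+[x0,y0]).round(2)) for i in range(1,n) if st[i][4]>5]
gt=cv2.cvtColor(t['img'],cv2.COLOR_RGB2GRAY); print(gt[163,220:242], gt[60:70,0]); 
gs=cv2.cvtColor(s['img'],cv2.COLOR_RGB2GRAY); print(gs[153,250:282])
for thr in (85,90): print(darkc(t,218,150,244,178,thr))
for thr in (80,85,95): print(darkc(s,252,145,278,162,thr))
# marker top & foot in both views
print('dot t',onz(t,221.4,206.2,.092),'dot s',onz(s,228,169.3,.092))
print('knob top t',onz(t,233.6,136.3,.138),'s',onz(s,284.2,131.9,.138))
print('marker top t',onz(t,367.1,235.6,.044))
hs=hsv(s)[285:315,310:333]; 
# side: marker whole blob
o=cv2.inRange(hsv(s),(3,150,60),(20,255,255)); n,l,st,ce=cv2.connectedComponentsWithStats(o)
for i in range(1,n):
    if st[i][4]>100: print(st[i],ce[i], onz(s,*ce[i],.022))
for p in [(367.1,235.6),(404.5,210.9),(401.1,237.1),(401.4,266)]: print(onz(t,*p,.044))
for nm,lo,hi,z in(('bottle',(100,150,80),(125,255,255),.110),('jar',(50,120,60),(75,255,255),.06)):
    for b in blobs(t,lo,hi): print(nm,b,onz(t,*b[1],z))
E
```

```text
[106  91  76  66  67  67  68  68  67  69  67  67  68  70  68  67  70  76
  93 104 111 112] [100  98  97  99  98  99  98  96  96  95]
[135 135 135 135 135 133 120  96  83  86  83  85  84  86  85  85  85  86
  85  86  86  88 103 122 128 129 128 130 129 129 129 128]
[(np.int32(199), array([229.52, 163.2 ]))]
[(np.int32(208), array([229.58, 163.12]))]
[(np.int32(25), array([263.88, 156.52]))]
[(np.int32(58), array([263.86, 155.02]))]
[(np.int32(122), array([264.49, 153.58]))]
dot t [0.48966542 0.04646736 0.092     ] dot s [0.49139975 0.04548055 0.092     ]
knob top t [0.64008941 0.0178508  0.138     ] s [0.64025911 0.01340199 0.138     ]
marker top t [ 0.42393934 -0.29394571  0.044     ]
[105  21  96  44 770] [147.44935065  43.36363636] [0.78892261 0.86822581 0.022     ]
[271  42  48  21 144] [292.04861111  52.36805556] [1.12590747 0.43570091 0.022     ]
[323  65  91  42 264] [363.33333333  84.16666667] [1.12740625 0.12129081 0.022     ]
[315 289  13  22 211] [321.45023697 299.65876777] [ 0.42571311 -0.29622784  0.022     ]
[372 301  16  22 233] [379.36909871 311.51502146] [ 0.48380045 -0.38571977  0.022     ]
[347 319  16  23 237] [354.70886076 329.83544304] [ 0.42201741 -0.37634496  0.022     ]
[323 344  15  23 265] [329.94339623 355.04528302] [ 0.35468393 -0.37516487  0.022     ]
[ 0.42393934 -0.29394571  0.044     ]
[ 0.48228225 -0.38366741  0.044     ]
[ 0.42051575 -0.3739717   0.044     ]
[ 0.35309109 -0.37287861  0.044     ]
bottle ([345, 144, 42, 37, 851], [365.2, 162.1]) [ 0.58801285 -0.27646848  0.11      ]
bottle ([110, 217, 10, 10, 80], [114.6, 221.8]) [0.45353436 0.28159072 0.11      ]
jar ([113, 147, 21, 21, 356], [123.0, 157.2]) [0.60691876 0.28066678 0.06      ]
```

```bash
python3 - <<'E'
from h import *
t=load('top0'); s=load('side0')
A=(onz(t,229.55,163.15,.097)); B=onz(s,264.5,153.6,.097); print('axis',A,B)
# drum outline in top: fit circle to white drum
hs=cv2.cvtColor(t['img'],cv2.COLOR_RGB2HSV); g=hs[:,:,2].copy(); m=(cv2.inRange(g,135,255)); m[:, :150]=0;m[:,310:]=0;m[:90]=0;m[240:]=0
cs,_=cv2.findContours(m,cv2.RETR_EXTERNAL,cv2.CHAIN_APPROX_NONE); c=max(cs,key=cv2.contourArea)
e=cv2.fitEllipse(c); print(e, onz(t,*e[0],.085))
# red pixels fits in top & side
for c,roi in((t,(222,125,245,150)),(s,(274,125,295,150))):
    h=cv2.cvtColor(c['img'],cv2.COLOR_RGB2HSV)[roi[1]:roi[3],roi[0]:roi[2]]
    m=((h[:,:,0]<6)|(h[:,:,0]>172))&(h[:,:,1]>150)&(h[:,:,2]>60)
    y,x=np.nonzero(m); print(len(x),x.mean()+roi[0],y.mean()+roi[1],x.min()+roi[0],x.max()+roi[0],y.min()+roi[1],y.max()+roi[1])
    print(onz(c,x.mean()+roi[0],y.mean()+roi[1],.118),onz(c,x.mean()+roi[0],y.mean()+roi[1],.138))
import math
st=r.get_state(); yaw=math.radians(st['eef_rot'][2]); 
E
```

```text
axis [0.58724188 0.02833195 0.097     ] [0.58631328 0.02380307 0.097     ]
((230.0906982421875, 163.99295043945312), (119.08644104003906, 120.48529815673828), 82.21627044677734) [0.58721567 0.02764563 0.085     ]
72 233.61111111111111 136.56944444444446 229 238 132 141
[0.64388083 0.01859326 0.118     ] [0.63949022 0.01782368 0.138     ]
97 284.0103092783505 136.83505154639175 281 288 129 145
[0.64578841 0.01836235 0.118     ] [6.26200967e-01 4.73332321e-04 1.38000000e-01]
```

step_arm --commands '[[[-20,16,0],0],[[-42,33.6,0],0],[[-42,33.6,0],0],[[-42,33.6,0],0],[[-42,33.6,0],0],[[-42,33.6,0],0],[[-42,33.6,0],0],[[-42,33.6,0],0],[[-42,33.6,0],0],[[-42,33.6,0],0],[[-42,33.6,0],0],[[-42,33.6,0],0],[[-42,33.6,0],0],[[-42,33.6,0],0],[[-42,33.6,0],0],[[-7,5.1,15],9.6],[[0,0,20],9.6],[[0,0,20],9.45],[[0,0,10],0],[[0,0,0],0]]' --gripper 0 --grip_force 20

```text
time_s: 2.6
tcp_pos: [0.6411, 0.0171, 0.1608]
eef_rot: [-180.0, -0.1, 169.7]
contact_force: [-0.2, 0.2, -0.0]
gripper_width: 0.0877
```

```bash
python3 - <<'E'
from h import *
st=r.get_state(); print({k:np.round(st[k],4).tolist() for k in('time_s','joints','tcp_pos','eef_rot','contact_force','gripper_width')})
c=cap('side','side1'); cv2.imwrite('pics/c1.png',cv2.resize(c['img'][60:240,160:400],(800,600),interpolation=cv2.INTER_CUBIC)[:,:,::-1])
c=cap('top','top1'); cv2.imwrite('pics/c2.png',cv2.resize(c['img'][60:240,130:370],(800,600),interpolation=cv2.INTER_CUBIC)[:,:,::-1])
E
```

```text
{'time_s': 2.6, 'joints': [18.9242, 20.141, -8.8551, -0.0023, -61.0964, -119.2216], 'tcp_pos': [0.6411, 0.0171, 0.1608], 'eef_rot': [-179.9566, -0.0817, 169.7015], 'contact_force': [-0.2274, 0.152, -0.0411], 'gripper_width': 0.0877}
```

View pics/c1.png

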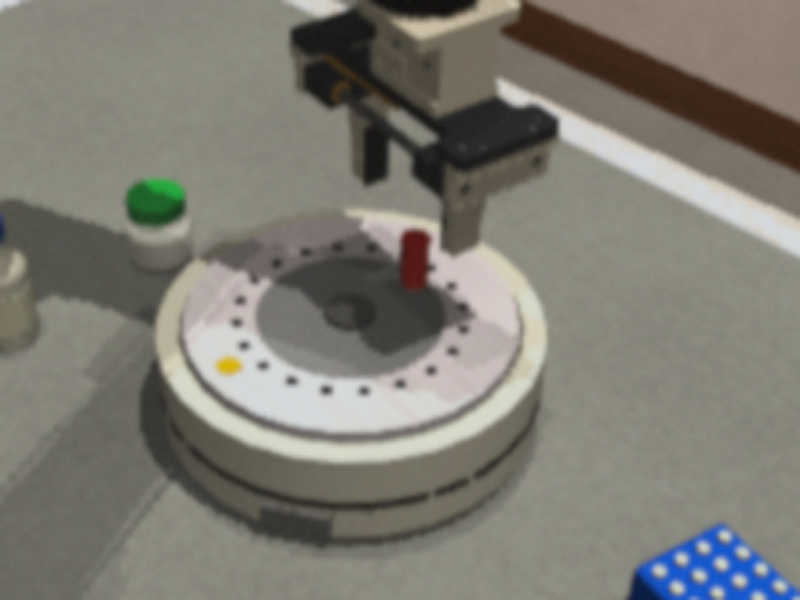

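View pics/c2.png

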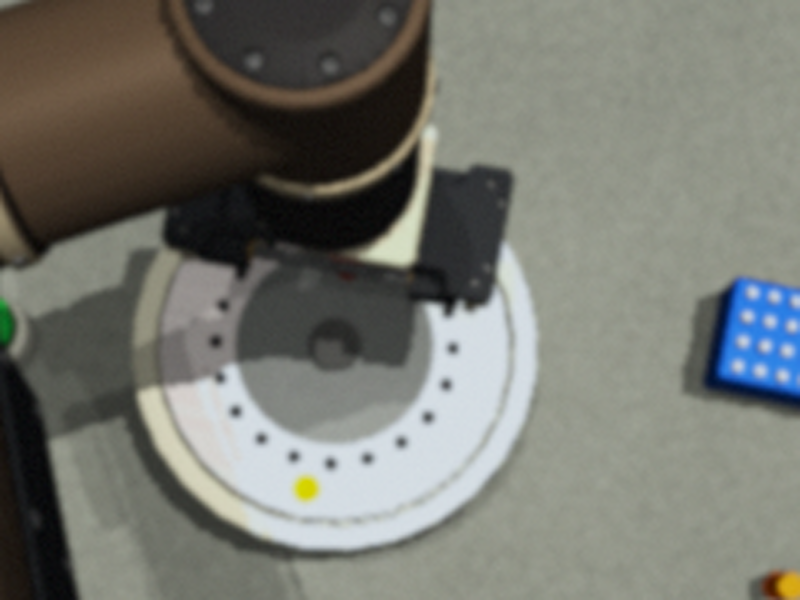

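The jaws straddle the knob: in the side crop the fingers are at (375,180) and (460,240), with the knob top at (414,235). I'll lower and close to a loose cage of about 25 mm. That way only tangential pushes reach the knob.

step_arm --commands '[[[0,0,15],0],[[0,0,20],0],[[0,0,15],0],[[0,0,7],0],[[0,0,0],0]]' --gripper 0.3

```text
time_s: 3.32
tcp_pos: [0.6414, 0.0172, 0.1041]
eef_rot: [-180.0, -0.0, 169.5]
contact_force: [-0.3, -0.4, -0.2]
gripper_width: 0.0614
```

step_arm --commands '[[[0,0,0],0],[[0,0,0],0],[[0,0,0],0],[[0,0,0],0]]' --gripper 0.716

```text
time_s: 3.82
tcp_pos: [0.6416, 0.0173, 0.1048]
eef_rot: [180.0, 0.0, 169.5]
contact_force: [-0.3, 0.4, 0.1]
gripper_width: 0.0281
```

step_arm --commands '[[[0.3,5.75,0],-6],[[0.3,5.75,0],-6]]'

```text
time_s: 4.08
tcp_pos: [0.6424, 0.0284, 0.1047]
eef_rot: [-180.0, -0.0, -178.3]
contact_force: [-0.3, -0.8, 0.9]
gripper_width: 0.0251
```

step_arm --commands '[[[0.3,5.75,0],-6],[[0.3,5.75,0],-6]]'

```text
time_s: 4.32
tcp_pos: [0.641, 0.0399, 0.1046]
eef_rot: [-180.0, -0.0, -166.3]
contact_force: [0.5, -1.8, 0.4]
gripper_width: 0.0249
```

step_arm --commands '[[[0.3,5.75,0],-6],[[0.3,5.75,0],-6]]'

```text
time_s: 4.58
tcp_pos: [0.6372, 0.0508, 0.1047]
eef_rot: [-180.0, 0.0, -154.3]
contact_force: [0.4, -1.5, 0.1]
gripper_width: 0.0249
```

step_arm --commands '[[[0.3,5.75,0],-6],[[0.3,5.75,0],-6]]'

```text
time_s: 4.82
tcp_pos: [0.6312, 0.0607, 0.1047]
eef_rot: [-180.0, 0.0, -142.3]
contact_force: [1.1, -0.8, 0.7]
gripper_width: 0.0247
```

step_arm --commands '[[[0.3,5.75,0],-6],[[0.3,5.75,0],-6]]'

```text
time_s: 5.08
tcp_pos: [0.6234, 0.0691, 0.1047]
eef_rot: [-180.0, 0.0, -130.3]
contact_force: [1.3, -1.6, -0.5]
gripper_width: 0.0253
```

step_arm --commands '[[[0.3,5.75,0],-6],[[0.3,5.75,0],-6]]'

```text
time_s: 5.32
tcp_pos: [0.6139, 0.0756, 0.1047]
eef_rot: [-180.0, 0.0, -118.3]
contact_force: [1.8, -0.6, -0.3]
gripper_width: 0.0248
```

step_arm --commands '[[[0.3,5.75,0],-6],[[0.3,5.75,0],-6]]'

```text
time_s: 5.58
tcp_pos: [0.6033, 0.0801, 0.1047]
eef_rot: [-180.0, 0.0, -106.3]
contact_force: [2.0, -0.2, -1.1]
gripper_width: 0.025
```

step_arm --commands '[[[0.3,5.75,0],-6],[[0.3,5.75,0],-6]]'

```text
time_s: 5.82
tcp_pos: [0.592, 0.0822, 0.1047]
eef_rot: [-180.0, 0.0, -94.3]
contact_force: [1.3, -0.5, -1.2]
gripper_width: 0.0245
```

step_arm --commands '[[[0.3,5.75,0],-6],[[0.3,5.75,0],-6]]'

```text
time_s: 6.08
tcp_pos: [0.5806, 0.082, 0.1047]
eef_rot: [-179.9, 0.0, -82.3]
contact_force: [1.6, -0.5, -0.9]
gripper_width: 0.0247
```

step_arm --commands '[[[0.3,5.75,0],-6],[[0.3,5.75,0],-6]]'

```text
time_s: 6.32
tcp_pos: [0.5694, 0.0794, 0.1048]
eef_rot: [-179.9, 0.0, -70.3]
contact_force: [2.1, -0.1, -2.0]
gripper_width: 0.0249
```

step_arm --commands '[[[0.3,5.75,0],-6],[[0.3,5.75,0],-6]]'

```text
time_s: 6.58
tcp_pos: [0.559, 0.0744, 0.1047]
eef_rot: [-179.9, -0.0, -58.3]
contact_force: [0.7, 0.3, -0.7]
gripper_width: 0.0252
```

step_arm --commands '[[[0.3,5.75,0],-6],[[0.3,5.75,0],-6]]'

```text
time_s: 6.82
tcp_pos: [0.5499, 0.0674, 0.1047]
eef_rot: [-179.9, -0.0, -46.3]
contact_force: [1.5, 0.8, -1.7]
gripper_width: 0.0249
```

step_arm --commands '[[[0.3,5.75,0],-6],[[0.3,5.75,0],-6]]'

```text
time_s: 7.08
tcp_pos: [0.5424, 0.0587, 0.1047]
eef_rot: [-179.9, -0.0, -34.3]
contact_force: [0.7, 0.7, -1.6]
gripper_width: 0.0249
```

step_arm --commands '[[[0.3,5.75,0],-6],[[0.3,5.75,0],-6]]'

```text
time_s: 7.32
tcp_pos: [0.5369, 0.0486, 0.1047]
eef_rot: [-179.9, -0.0, -22.3]
contact_force: [0.6, 1.0, -0.5]
gripper_width: 0.0249
```

step_arm --commands '[[[0.3,5.75,0],-6],[[0.3,5.75,0],-6]]'

```text
time_s: 7.58
tcp_pos: [0.5336, 0.0375, 0.1047]
eef_rot: [-180.0, -0.0, -10.3]
contact_force: [0.5, 1.5, -1.2]
gripper_width: 0.0249
```

step_arm --commands '[[[0.3,5.75,0],-6],[[0.3,5.75,0],-6]]'

```text
time_s: 7.82
tcp_pos: [0.5326, 0.026, 0.1047]
eef_rot: [-180.0, -0.0, 1.7]
contact_force: [-0.8, 0.9, -0.3]
gripper_width: 0.025
```

step_arm --commands '[[[0.3,5.75,0],-6],[[0.3,5.75,0],-6]]'

```text
time_s: 8.07
tcp_pos: [0.534, 0.0145, 0.1047]
eef_rot: [-180.0, -0.0, 13.7]
contact_force: [0.2, 1.7, -0.6]
gripper_width: 0.025
```

```bash
python3 - <<'E'
from h import *
st=r.get_state(); print({k:np.round(st[k],4).tolist() for k in('time_s','joints','tcp_pos','eef_rot','contact_force','gripper_width')})
c=cap('side','side2'); cv2.imwrite('pics/c3.png',cv2.resize(c['img'][60:240,160:400],(800,600),interpolation=cv2.INTER_CUBIC)[:,:,::-1])
E
```

```text
{'time_s': 8.075, 'joints': [22.5875, 13.942, -26.363, -0.0208, -49.6658, 81.1279], 'tcp_pos': [0.534, 0.0145, 0.1047], 'eef_rot': [-179.9798, -0.0264, 13.702], 'contact_force': [0.1515, 1.7182, -0.5537], 'gripper_width': 0.025}
```

View pics/c3.png

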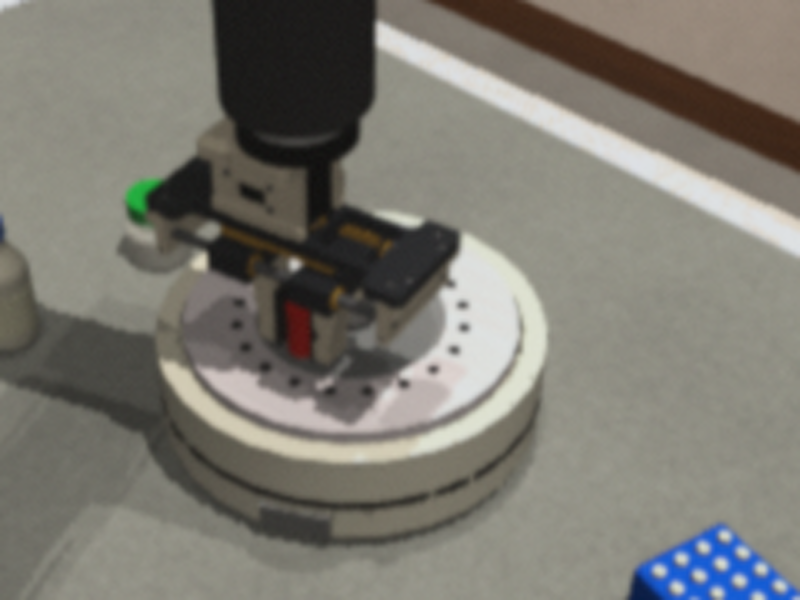

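The knob is held in the cage, red at (298,330) between the pads, and the drag is still about 1.5 N. I'll continue.

step_arm --commands '[[[0.3,5.75,0],-6],[[0.3,5.75,0],-6]]'

```text
time_s: 8.38
tcp_pos: [0.5378, 0.0037, 0.1047]
eef_rot: [-180.0, -0.0, 25.6]
contact_force: [-0.2, 1.3, 0.5]
gripper_width: 0.0249
```

step_arm --commands '[[[0.3,5.75,0],-6],[[0.3,5.75,0],-6]]'

```text
time_s: 8.62
tcp_pos: [0.5437, -0.0061, 0.1047]
eef_rot: [-180.0, -0.0, 37.6]
contact_force: [-0.9, 1.1, 1.4]
gripper_width: 0.0248
```

step_arm --commands '[[[0.3,5.75,0],-6],[[0.3,5.75,0],-6]]'

```text
time_s: 8.88
tcp_pos: [0.5516, -0.0145, 0.1047]
eef_rot: [-180.0, 0.0, 49.6]
contact_force: [-1.3, 0.9, 1.2]
gripper_width: 0.025
```

step_arm --commands '[[[0.3,5.75,0],-6],[[0.3,5.75,0],-6]]'

```text
time_s: 9.12
tcp_pos: [0.5598, -0.0208, 0.1046]
eef_rot: [-179.9, 0.1, 61.6]
contact_force: [-6.7, 5.0, 6.4]
gripper_width: 0.0252
```

Drag jumps at yaw 61.6°, to about 8 N. I'll take fine steps from here.

step_arm --commands '[[[0.075,2.88,0],-3]]'

```text
time_s: 9.25
tcp_pos: [0.5621, -0.0222, 0.1045]
eef_rot: [-179.8, 0.1, 64.5]
contact_force: [-7.8, 3.8, 7.6]
gripper_width: 0.0252
```

step_arm --commands '[[[0.075,2.88,0],-3]]'

```text
time_s: 9.38
tcp_pos: [0.5644, -0.0234, 0.1045]
eef_rot: [-179.8, 0.1, 67.5]
contact_force: [-7.3, 3.0, 5.9]
gripper_width: 0.0248
```

step_arm --commands '[[[0.075,2.88,0],-3]]'

```text
time_s: 9.5
tcp_pos: [0.5671, -0.0246, 0.1045]
eef_rot: [-179.8, 0.1, 70.5]
contact_force: [-5.6, 2.1, 6.1]
gripper_width: 0.0251
```

step_arm --commands '[[[0.075,2.88,0],-3]]'

```text
time_s: 9.62
tcp_pos: [0.5703, -0.0255, 0.1046]
eef_rot: [-179.9, 0.1, 73.5]
contact_force: [-5.0, 0.3, 3.2]
gripper_width: 0.0249
```

step_arm --commands '[[[0.075,2.88,0],-3]]'

```text
time_s: 9.75
tcp_pos: [0.5739, -0.0262, 0.1046]
eef_rot: [-179.9, 0.0, 76.5]
contact_force: [-1.3, 0.4, 1.0]
gripper_width: 0.0248
```

step_arm --commands '[[[0.075,2.88,0],-3]]'

```text
time_s: 9.88
tcp_pos: [0.5771, -0.0268, 0.1046]
eef_rot: [-180.0, 0.0, 79.5]
contact_force: [-1.6, 0.2, 0.9]
gripper_width: 0.0253
```

step_arm --commands '[[[0.075,2.88,0],-3]]'

```text
time_s: 10.0
tcp_pos: [0.58, -0.0273, 0.1046]
eef_rot: [-180.0, 0.0, 82.5]
contact_force: [0.2, 0.1, 1.2]
gripper_width: 0.025
```

step_arm --commands '[[[0.075,2.88,0],-3],[[0,0,0],0],[[0.075,-2.88,0],3],[[0.075,-2.88,0],3],[[0.075,-2.88,0],3],[[0.075,-2.88,0],3]]'

```text
time_s: 10.75
tcp_pos: [0.5721, -0.0253, 0.1047]
eef_rot: [180.0, -0.0, 73.3]
contact_force: [1.6, -0.0, -1.1]
gripper_width: 0.0249
```

step_arm --commands '[[[0.075,-2.88,0],3]]'

```text
time_s: 10.88
tcp_pos: [0.5693, -0.0245, 0.1047]
eef_rot: [180.0, -0.0, 70.3]
contact_force: [1.7, -0.3, 0.1]
gripper_width: 0.0249
```

step_arm --commands '[[[0.075,-2.88,0],3]]'

```text
time_s: 11.0
tcp_pos: [0.5667, -0.0234, 0.1047]
eef_rot: [179.9, -0.0, 67.3]
contact_force: [2.8, -1.1, -1.6]
gripper_width: 0.0251
```

step_arm --commands '[[[0.075,-2.88,0],3]]'

```text
time_s: 11.12
tcp_pos: [0.5646, -0.0223, 0.1048]
eef_rot: [179.9, -0.1, 64.3]
contact_force: [3.7, -2.2, -3.4]
gripper_width: 0.0247
```

step_arm --commands '[[[0.075,-2.88,0],3]]'

```text
time_s: 11.25
tcp_pos: [0.5624, -0.021, 0.1048]
eef_rot: [179.9, -0.1, 61.3]
contact_force: [6.0, -1.7, -5.0]
gripper_width: 0.0251
```

step_arm --commands '[[[0.075,-2.88,0],3]]'

```text
time_s: 11.38
tcp_pos: [0.5602, -0.0197, 0.1048]
eef_rot: [179.9, -0.1, 58.3]
contact_force: [5.9, -4.1, -6.1]
gripper_width: 0.0251
```

step_arm --commands '[[[0.075,-2.88,0],3]]'

```text
time_s: 11.5
tcp_pos: [0.5579, -0.0182, 0.1048]
eef_rot: [179.8, -0.1, 55.3]
contact_force: [8.0, -4.8, -5.5]
gripper_width: 0.0249
```

step_arm --commands '[[[0.075,-2.88,0],3]]'

```text
time_s: 11.62
tcp_pos: [0.5556, -0.0166, 0.1048]
eef_rot: [179.8, -0.1, 52.3]
contact_force: [6.6, -4.9, -5.9]
gripper_width: 0.0246
```

step_arm --commands '[[[0.075,-2.88,0],3]]'

```text
time_s: 11.75
tcp_pos: [0.5531, -0.0149, 0.1048]
eef_rot: [179.9, -0.1, 49.3]
contact_force: [4.6, -4.9, -4.0]
gripper_width: 0.0248
```

step_arm --commands '[[[0.075,-2.88,0],3]]'

```text
time_s: 11.88
tcp_pos: [0.5506, -0.0129, 0.1047]
eef_rot: [179.9, -0.1, 46.3]
contact_force: [4.4, -3.0, -2.5]
gripper_width: 0.0244
```

step_arm --commands '[[[0.075,-2.88,0],3]]'

```text
time_s: 12.0
tcp_pos: [0.548, -0.0108, 0.1047]
eef_rot: [179.9, -0.0, 43.3]
contact_force: [0.6, -1.8, -0.8]
gripper_width: 0.025
```

step_arm --commands '[[[0.075,-2.88,0],3]]'

```text
time_s: 12.12
tcp_pos: [0.5457, -0.0085, 0.1047]
eef_rot: [180.0, -0.0, 40.3]
contact_force: [1.1, -1.2, -0.8]
gripper_width: 0.025
```

```bash
python3 - <<'E'
import numpy as np
from scipy.optimize import curve_fit
ax=np.array([.5872,.0277])
# whole-circle fit of axis from free-run tcp isn't needed; print bearing
ccw=[(.5437,-.0061,37.6,-.9,1.1),(.5516,-.0145,49.6,-1.3,.9),(.5598,-.0208,61.6,-6.7,5.),(.5621,-.0222,64.5,-7.8,3.8),(.5644,-.0234,67.5,-7.3,3.),(.5671,-.0246,70.5,-5.6,2.1),(.5703,-.0255,73.5,-5,.3),(.5739,-.0262,76.5,-1.3,.4),(.5771,-.0268,79.5,-1.6,.2)]
cw=[(.5721,-.0253,73.3,1.6,0),(.5693,-.0245,70.3,1.7,-.3),(.5667,-.0234,67.3,2.8,-1.1),(.5646,-.0223,64.3,3.7,-2.2),(.5624,-.021,61.3,6,-1.7),(.5602,-.0197,58.3,5.9,-4.1),(.5579,-.0182,55.3,8,-4.8),(.5556,-.0166,52.3,6.6,-4.9),(.5531,-.0149,49.3,4.6,-4.9),(.5506,-.0129,46.3,4.4,-3),(.548,-.0108,43.3,.6,-1.8),(.5457,-.0085,40.3,1.1,-1.2)]
res=[]
for nm,d,s in(('ccw',ccw,1),('cw',cw,-1)):
    d=np.array(d); b=np.degrees(np.arctan2(d[:,1]-ax[1],d[:,0]-ax[0]))+180
    t=np.radians(b+180); F=-s*(-np.sin(t)*d[:,3]+np.cos(t)*d[:,4])
    print(nm,np.c_[b,d[:,2],F].round(1).tolist())
    f=lambda x,c,A,o:o+A*np.where(abs(x-c)<12.6,.5+.5*np.cos(np.pi*(x-c)/12.6),0)
    p,cov=curve_fit(f,b,F,p0=(61,6,1)); print(p,np.sqrt(np.diag(cov))); res.append(p[0])
print(np.mean(res))
E
```

```text
ccw [[37.8, 37.6, 1.4], [49.8, 49.6, 1.6], [60.5, 61.6, 8.3], [63.3, 64.5, 8.7], [66.0, 67.5, 7.9], [69.0, 70.5, 6.0], [72.4, 73.5, 4.9], [76.1, 76.5, 1.4], [79.5, 79.5, 1.6]]
[63.96005658  7.11830155  1.72630245] [0.53818329 0.57344325 0.34554602]
cw [[74.1, 73.3, 1.5], [71.1, 70.3, 1.7], [68.1, 67.3, 3.0], [65.7, 64.3, 4.3], [63.0, 61.3, 6.1], [60.3, 58.3, 7.2], [57.4, 55.3, 9.3], [54.5, 52.3, 8.2], [51.3, 49.3, 6.7], [48.0, 46.3, 5.3], [44.5, 43.3, 1.7], [41.1, 40.3, 1.6]]
[56.54690594  6.92134512  2.26311114] [0.44596129 0.60805227 0.31437541]
60.25348126197139
```

step_arm --commands '[[[0.075,2.88,0],-3],[[0.075,2.88,0],-3],[[0.075,2.88,0],-3],[[0.075,2.88,0],-3],[[0.075,2.88,0],-3],[[0.075,2.88,0],-3],[[0.075,2.88,0],-3],[[0.075,2.88,0],-3],[[0,0,0],0],[[0,0,0],0]]'

```text
time_s: 13.38
tcp_pos: [0.5622, -0.0222, 0.1045]
eef_rot: [-179.9, 0.1, 64.3]
contact_force: [-5.7, 2.7, 4.9]
gripper_width: 0.0249
```

```bash
python3 - <<'E'
from h import *
st=r.get_state(); p=st['tcp_pos']; print(p, st['eef_rot'],st['contact_force'],np.degrees(np.arctan2(p[1]-.0277,p[0]-.5872))+180)
c=cap('top','top3'); cv2.imwrite('pics/c4.png',cv2.resize(c['img'][60:240,130:370],(800,600),interpolation=cv2.INTER_CUBIC)[:,:,::-1])
for b in blobs(c,(20,150,90),(32,255,255)):
  print(b)
  q=onz(c,*b[1],.092); print(q,np.degrees(np.arctan2(q[1]-.0277,q[0]-.5872)),np.hypot(q[1]-.0277,q[0]-.5872))
E
```

```text
[ 0.56216069 -0.02220787  0.10448517] [-1.79868330e+02  5.32552755e-02  6.43481037e+01] [-5.68678131  2.73384493  4.85969781] 63.35659807571983
([0, 167, 29, 40, 781], [13.1, 186.8])
[0.53310457 0.51900845 0.092     ] 96.28323276853733 0.494277559857699
([401, 208, 8, 7, 44], [404.5, 211.0])
[ 0.47934538 -0.36767916  0.092     ] -105.25834806828634 0.4098259411887891
([363, 232, 8, 8, 47], [366.8, 235.4])
[ 0.42424446 -0.28124572  0.092     ] -117.80971272142337 0.34928779441472196
([398, 234, 7, 7, 43], [401.0, 237.1])
[ 0.42052343 -0.35819109  0.092     ] -113.36079326297903 0.4203486828416891
([398, 262, 8, 8, 47], [401.4, 265.8])
[ 0.35651015 -0.3573832   0.092     ] -120.92434740921942 0.44889517308047033
```

View pics/c4.png

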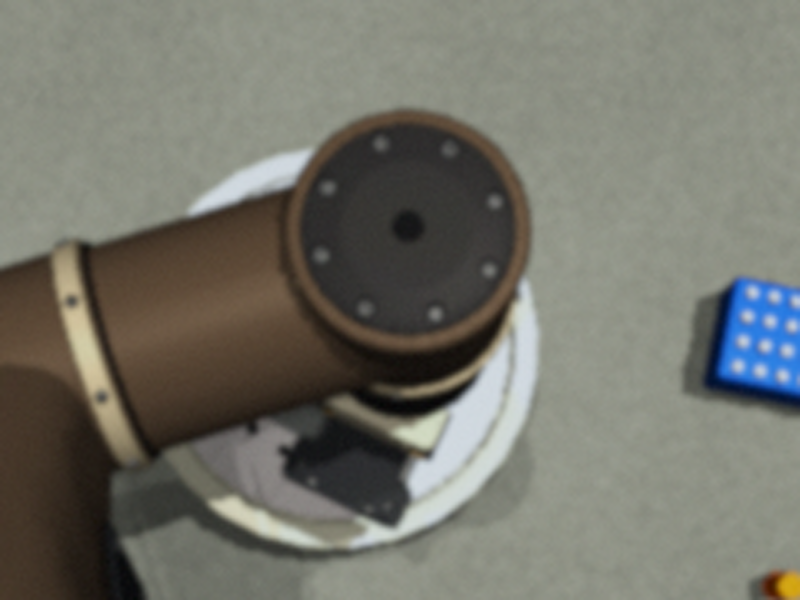

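The arm hides the dot from the top camera. I'll push 0.6 mm more, back off 4 mm inside the cage, open and lift straight up, then measure the dot.

step_arm --commands '[[[0,0.7,0],0],[[0,0,0],0],[[0,-2,0],0],[[0,-2.2,0],0],[[0,0,0],0]]'

```text
time_s: 14.05
tcp_pos: [0.5606, -0.0208, 0.1046]
eef_rot: [180.0, -0.0, 64.5]
contact_force: [-1.6, 1.2, 0.2]
gripper_width: 0.0246
```

step_arm --commands '[[[0,0,0],0],[[0,0,0],0],[[0,0,0],0]]' --gripper 0.3

```text
time_s: 14.42
tcp_pos: [0.5607, -0.0209, 0.1045]
eef_rot: [180.0, -0.0, 64.5]
contact_force: [0.8, -0.2, -0.0]
gripper_width: 0.049
```

step_arm --commands '[[[0,0,-15],0],[[0,0,-30],0],[[0,0,-40],0],[[0,0,-35],0]]'

```text
time_s: 14.92
tcp_pos: [0.5609, -0.021, 0.2273]
eef_rot: [179.9, -0.0, 64.5]
contact_force: [0.7, 0.2, -0.3]
gripper_width: 0.0609
```

```bash
python3 - <<'E'
from h import *
c=cap('side','side4'); cv2.imwrite('pics/c5.png',cv2.resize(c['img'][60:240,160:400],(800,600),interpolation=cv2.INTER_CUBIC)[:,:,::-1])
for b in blobs(c,(20,110,70),(32,255,255),8): print(b, onz(c,*b[1],.092))
E
```

```text
([97, 74, 56, 41, 967], [126.6, 96.8]) [0.48621306 0.47960519 0.092     ]
([256, 128, 6, 4, 18], [258.3, 129.2]) [0.64732103 0.10930937 0.092     ]
```

View pics/c5.png

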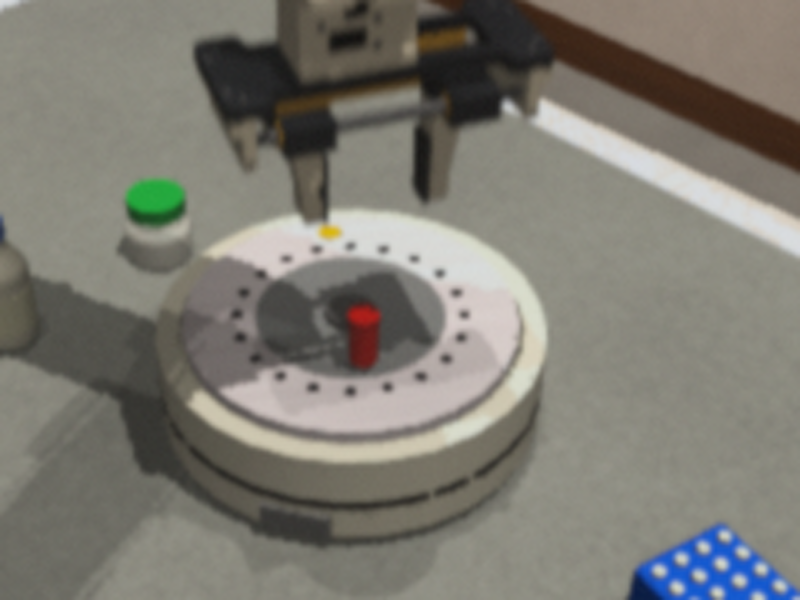

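The side view puts the dot at bearing about 54°, against about 60° expected from feel. I'll move clear, towards the marker, so the top camera can settle it.

step_arm --commands '[[[-25,0,0],0],[[-51,-1,0],0],[[-51,-1,0],0],[[-51,-1,0],0],[[-51,-1,0],0],[[-51,-1,0],0],[[-26,0,0],0]]'

```text
time_s: 15.85
tcp_pos: [0.422, -0.297, 0.2247]
eef_rot: [-180.0, 0.0, 64.4]
contact_force: [1.3, 0.2, 0.1]
gripper_width: 0.0611
```

```bash
python3 - <<'E'
from h import *
st=r.get_state(); print(st['joints'].round(1),st['time_s'])
c=cap('top','top5'); cv2.imwrite('pics/c6.png',cv2.resize(c['img'],(800,600),interpolation=cv2.INTER_CUBIC)[:,:,::-1])
s=cap('side','side5'); cv2.imwrite('pics/c7.png',cv2.resize(s['img'],(800,600),interpolation=cv2.INTER_CUBIC)[:,:,::-1])
for nm,c in(('t',c),('s',s)):
  print(nm,[(b,onz(c,*b[1],.092).round(4)) for b in blobs(c,(20,110,70),(32,255,255),8) if 180<b[1][0]<290])
  print([(b,onz(c,*b[1],.138).round(4)) for b in blobs(c,(0,180,60),(4,255,255),20) if 180<b[1][0]<290])
E
```

```text
[-13.3   5.6 -19.3   0.  -65.2 167.7] 15.85
t [(([191, 135, 7, 7, 37], [194.2, 138.1]), array([0.6459, 0.1098, 0.092 ]))]
[(([245, 171, 9, 9, 64], [249.5, 175.0]), array([ 0.5547, -0.0171,  0.138 ]))]
s [(([256, 128, 6, 3, 15], [258.3, 129.1]), array([0.6476, 0.1096, 0.092 ]))]
[(([265, 151, 8, 8, 50], [268.6, 154.6]), array([ 0.5554, -0.0207,  0.138 ])), (([268, 160, 4, 9, 22], [269.6, 164.7]), array([ 0.5332, -0.0464,  0.138 ]))]
```

View pics/c6.png

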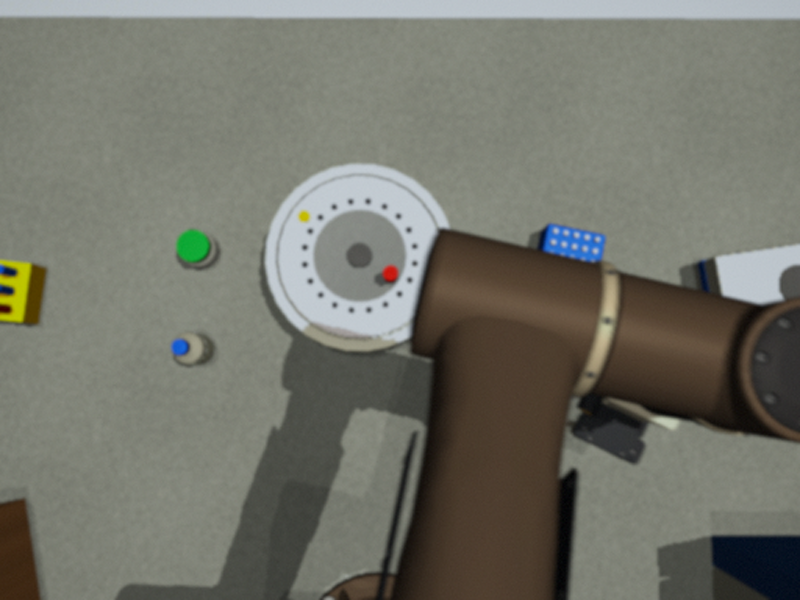

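View pics/c7.png

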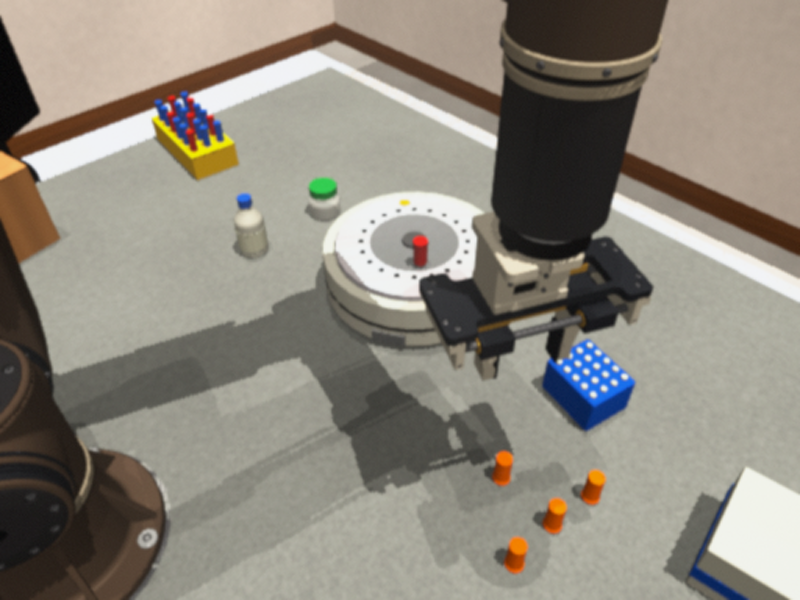

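Both cameras agree that the knob-to-dot line is at 54.3°. The feel estimate says about 60°, which is nearly the whole tolerance away, so I won't trust it. I'll regrip the knob without play and sweep the spot again both ways.

step_arm --commands '[[[25.6,0,0],0],[[52,0,0],0],[[52,0,0],0],[[52,0,0],0],[[52,0,0],0],[[52,0,0],0],[[24,-0.8,20],0],[[0,0,30],5],[[0,0,15],5.1],[[0,0,0],0]]'

```text
time_s: 17.2
tcp_pos: [0.5557, -0.0151, 0.1584]
eef_rot: [-179.9, 0.1, 54.5]
contact_force: [-0.3, -0.3, -0.1]
gripper_width: 0.0614
```

```bash
python3 - <<'E'
from h import *
st=r.get_state(); print(st['tcp_pos'].round(4),st['eef_rot'].round(1))
c=cap('side','side6'); cv2.imwrite('pics/c8.png',cv2.resize(c['img'][90:210,200:360],(800,600),interpolation=cv2.INTER_CUBIC)[:,:,::-1])
E
```

```text
[ 0.5557 -0.0151  0.1584] [-1.799e+02  1.000e-01  5.450e+01]
```

View pics/c8.png

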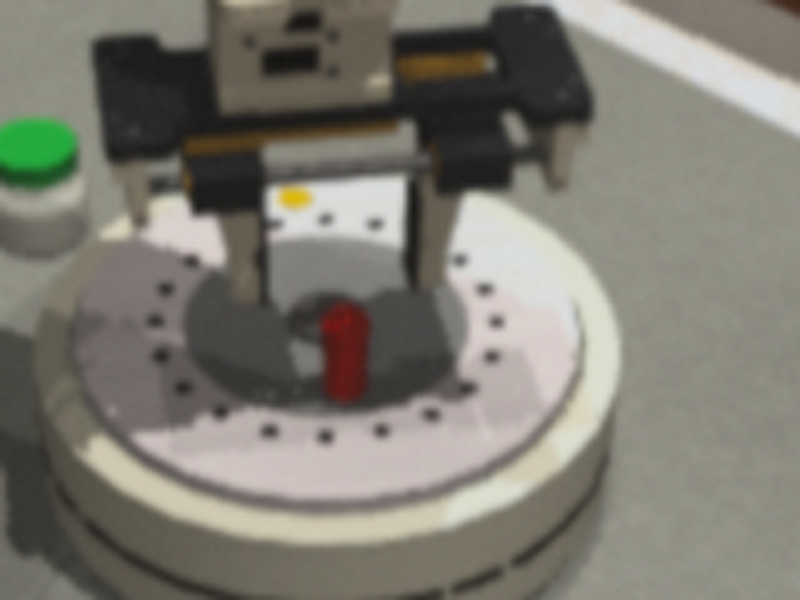

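The knob, at (345,340) in the crop, is roughly centred between the fingers at x=265 and 410. I'll lower and grip gently.

step_arm --commands '[[[-2,1,15],0],[[0,0,20],0],[[0,0,15],0],[[0,0,4],0],[[0,0,0],0]]' --gripper 0.6

```text
time_s: 17.88
tcp_pos: [0.5567, -0.0174, 0.1056]
eef_rot: [180.0, 0.0, 54.4]
contact_force: [-0.4, -0.4, -0.4]
gripper_width: 0.0352
```

step_arm --commands '[[[0,0,0],0],[[0,0,0],0],[[0,0,0],0]]' --gripper 0.72

```text
time_s: 18.25
tcp_pos: [0.5567, -0.0173, 0.1059]
eef_rot: [180.0, -0.0, 54.4]
contact_force: [-0.6, 0.7, -0.1]
gripper_width: 0.0245
```

step_arm --commands '[[[0,0,0],0],[[0,0,0],0],[[0,0,0],0]]' --gripper 1 --grip_force 12

```text
time_s: 18.62
tcp_pos: [0.5573, -0.0175, 0.1059]
eef_rot: [179.9, -0.0, 54.4]
contact_force: [3.4, -3.5, -0.1]
gripper_width: 0.0201
```

```bash
python3 - <<'E'
from h import *
st=r.get_state(); p=st['tcp_pos'];print(p.round(4),st['eef_rot'].round(1),st['contact_force'].round(1),st['gripper_width'],np.degrees(np.arctan2(p[1]-.0277,p[0]-.5872))+180)
c=cap('side','side7'); cv2.imwrite('pics/c9.png',cv2.resize(c['img'][90:210,200:360],(800,600),interpolation=cv2.INTER_CUBIC)[:,:,::-1])
for b in blobs(c,(20,110,70),(32,255,255),8):
  q=onz(c,*b[1],.092); print(b,q,np.degrees(np.arctan2(q[1]-.0277,q[0]-.5872)))
E
```

```text
[ 0.5573 -0.0175  0.1059] [179.9  -0.   54.4] [ 3.4 -3.5 -0.1] 0.020066486806172866 56.4613596981244
([97, 74, 56, 41, 964], [126.6, 96.8]) [0.48621306 0.47960519 0.092     ] 102.59688008914148
```

View pics/c9.png

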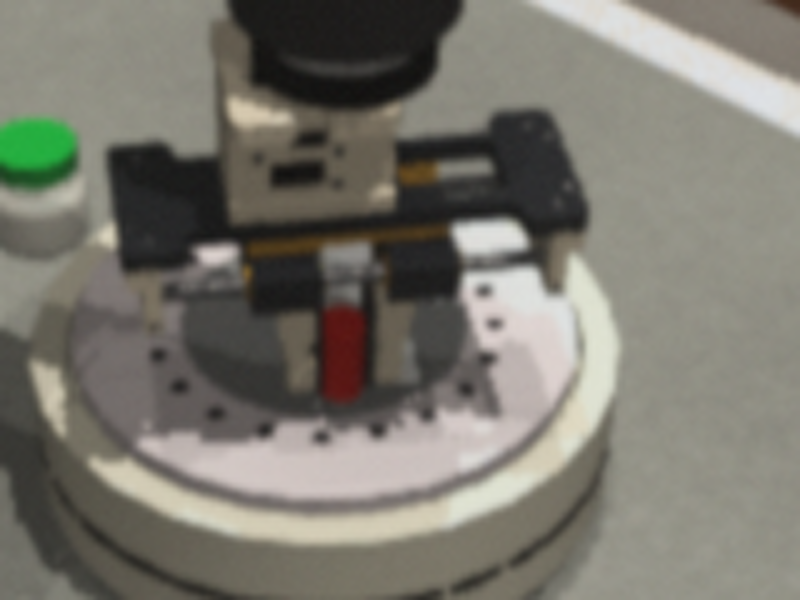

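step_arm --commands '[[[0.075,-2.88,0],3],[[0.075,-2.88,0],3],[[0.075,-2.88,0],3],[[0.075,-2.88,0],3],[[0.075,-2.88,0],3],[[0.075,-2.88,0],3],[[0,0,0],0],[[0.075,2.88,0],-3],[[0.075,2.88,0],-3]]'

```text
time_s: 19.8
tcp_pos: [0.5481, -0.0093, 0.1059]
eef_rot: [-180.0, -0.0, 42.6]
contact_force: [-0.5, 1.2, 3.0]
gripper_width: 0.0196
```

step_arm --commands '[[[0.075,2.88,0],-3]]'

```text
time_s: 19.92
tcp_pos: [0.55, -0.0115, 0.1058]
eef_rot: [-180.0, -0.0, 45.6]
contact_force: [-0.4, 1.7, 4.2]
gripper_width: 0.0198
```

step_arm --commands '[[[0.075,2.88,0],-3]]'

```text
time_s: 20.05
tcp_pos: [0.5519, -0.0134, 0.1058]
eef_rot: [-180.0, -0.0, 48.6]
contact_force: [-1.6, 3.5, 5.2]
gripper_width: 0.0198
```

step_arm --commands '[[[0.075,2.88,0],-3]]'

```text
time_s: 20.18
tcp_pos: [0.5538, -0.0151, 0.1058]
eef_rot: [-179.9, -0.0, 51.6]
contact_force: [-2.6, 4.6, 6.0]
gripper_width: 0.0194
```

step_arm --commands '[[[0.075,2.88,0],-3]]'

```text
time_s: 20.3
tcp_pos: [0.5557, -0.0168, 0.1058]
eef_rot: [-179.9, 0.0, 54.6]
contact_force: [-4.7, 5.9, 9.6]
gripper_width: 0.0197
```

step_arm --commands '[[[0.075,2.88,0],-3]]'

```text
time_s: 20.42
tcp_pos: [0.5578, -0.0183, 0.1058]
eef_rot: [-179.9, 0.0, 57.6]
contact_force: [-5.5, 5.5, 9.1]
gripper_width: 0.0196
```

step_arm --commands '[[[0.075,2.88,0],-3]]'

```text
time_s: 20.55
tcp_pos: [0.5599, -0.0199, 0.1058]
eef_rot: [-179.9, 0.0, 60.6]
contact_force: [-7.0, 6.3, 9.8]
gripper_width: 0.0194
```

step_arm --commands '[[[0.075,2.88,0],-3]]'

```text
time_s: 20.68
tcp_pos: [0.5624, -0.0212, 0.1058]
eef_rot: [-179.8, 0.0, 63.6]
contact_force: [-6.8, 5.0, 10.1]
gripper_width: 0.0196
```

step_arm --commands '[[[0.075,2.88,0],-3]]'

```text
time_s: 20.8
tcp_pos: [0.5649, -0.0226, 0.1058]
eef_rot: [-179.8, 0.0, 66.6]
contact_force: [-6.5, 3.8, 9.2]
gripper_width: 0.0195
```

step_arm --commands '[[[0.075,2.88,0],-3]]'

```text
time_s: 20.92
tcp_pos: [0.5678, -0.0239, 0.1058]
eef_rot: [-179.9, 0.0, 69.6]
contact_force: [-4.1, 2.8, 8.4]
gripper_width: 0.0199
```

step_arm --commands '[[[0.075,2.88,0],-3]]'

```text
time_s: 21.05
tcp_pos: [0.5711, -0.0251, 0.1059]
eef_rot: [-179.9, 0.0, 72.6]
contact_force: [-1.6, 0.3, 6.0]
gripper_width: 0.0196
```

step_arm --commands '[[[0.075,2.88,0],-3]]'

```text
time_s: 21.18
tcp_pos: [0.5741, -0.026, 0.1058]
eef_rot: [-179.9, 0.0, 75.6]
contact_force: [-1.0, -1.3, 5.0]
gripper_width: 0.0197
```

step_arm --commands '[[[0.075,2.88,0],-3]]'

```text
time_s: 21.3
tcp_pos: [0.5769, -0.0268, 0.1058]
eef_rot: [-179.9, 0.0, 78.6]
contact_force: [-1.1, -1.3, 5.8]
gripper_width: 0.0196
```

step_arm --commands '[[[0.075,2.88,0],-3]]'

```text
time_s: 21.42
tcp_pos: [0.5797, -0.0274, 0.1059]
eef_rot: [-179.9, 0.0, 81.6]
contact_force: [-0.5, -1.1, 6.7]
gripper_width: 0.0199
```

step_arm --commands '[[[0,0,0],0],[[0.075,-2.88,0],3],[[0.075,-2.88,0],3]]'

```text
time_s: 21.8
tcp_pos: [0.5747, -0.0262, 0.1059]
eef_rot: [180.0, 0.0, 75.4]
contact_force: [0.2, -1.9, 4.6]
gripper_width: 0.0198
```

step_arm --commands '[[[0.075,-2.88,0],3]]'

```text
time_s: 21.92
tcp_pos: [0.5719, -0.0253, 0.1059]
eef_rot: [180.0, 0.0, 72.4]
contact_force: [1.0, -0.6, 4.3]
gripper_width: 0.0201
```

step_arm --commands '[[[0.075,-2.88,0],3]]'

```text
time_s: 22.05
tcp_pos: [0.5692, -0.0243, 0.1059]
eef_rot: [180.0, 0.0, 69.4]
contact_force: [2.0, -2.6, 3.2]
gripper_width: 0.0195
```

step_arm --commands '[[[0.075,-2.88,0],3]]'

```text
time_s: 22.18
tcp_pos: [0.5669, -0.0233, 0.1059]
eef_rot: [179.9, -0.0, 66.4]
contact_force: [4.2, -2.4, 1.1]
gripper_width: 0.0196
```

step_arm --commands '[[[0.075,-2.88,0],3]]'

```text
time_s: 22.3
tcp_pos: [0.5648, -0.0221, 0.1059]
eef_rot: [179.9, -0.0, 63.4]
contact_force: [5.2, -4.2, 0.7]
gripper_width: 0.0199
```

step_arm --commands '[[[0.075,-2.88,0],3]]'

```text
time_s: 22.42
tcp_pos: [0.5625, -0.0209, 0.106]
eef_rot: [179.9, -0.0, 60.4]
contact_force: [7.4, -5.0, -0.5]
gripper_width: 0.02
```

step_arm --commands '[[[0.075,-2.88,0],3]]'

```text
time_s: 22.55
tcp_pos: [0.5601, -0.0195, 0.1059]
eef_rot: [179.9, -0.0, 57.4]
contact_force: [7.9, -5.2, -2.1]
gripper_width: 0.0196
```

step_arm --commands '[[[0.075,-2.88,0],3]]'

```text
time_s: 22.68
tcp_pos: [0.5578, -0.0179, 0.1059]
eef_rot: [179.9, -0.0, 54.4]
contact_force: [6.6, -5.7, -0.7]
gripper_width: 0.0198
```

step_arm --commands '[[[0.075,-2.88,0],3]]'

```text
time_s: 22.8
tcp_pos: [0.5554, -0.0161, 0.1059]
eef_rot: [179.9, -0.0, 51.4]
contact_force: [6.2, -3.8, -0.4]
gripper_width: 0.0195
```

step_arm --commands '[[[0.075,-2.88,0],3]]'

```text
time_s: 22.92
tcp_pos: [0.5529, -0.0141, 0.1059]
eef_rot: [179.9, -0.0, 48.4]
contact_force: [4.3, -2.6, 1.6]
gripper_width: 0.0195
```

step_arm --commands '[[[0.075,-2.88,0],3]]'

```text
time_s: 23.05
tcp_pos: [0.5505, -0.0119, 0.1059]
eef_rot: [180.0, -0.0, 45.4]
contact_force: [3.0, 0.2, 2.2]
gripper_width: 0.0196
```

step_arm --commands '[[[0.075,-2.88,0],3]]'

```text
time_s: 23.18
tcp_pos: [0.5483, -0.0096, 0.1059]
eef_rot: [180.0, -0.0, 42.4]
contact_force: [1.7, -0.4, 3.2]
gripper_width: 0.0192
```

step_arm --commands '[[[0.075,-2.88,0],3]]'

```text
time_s: 23.3
tcp_pos: [0.5465, -0.0074, 0.1059]
eef_rot: [180.0, -0.0, 39.4]
contact_force: [2.8, 0.7, 2.9]
gripper_width: 0.0196
```

step_arm --commands '[[[0.075,-2.88,0],3]]'

```text
time_s: 23.42
tcp_pos: [0.5447, -0.005, 0.1059]
eef_rot: [180.0, -0.1, 36.4]
contact_force: [2.6, 0.2, 2.1]
gripper_width: 0.0194
```

```bash
python3 - <<'E'
import numpy as np
from scipy.optimize import curve_fit
ax=np.array([.5872,.0277])
ccw=[(.5481,-.0093,-.5,1.2),(.55,-.0115,-.4,1.7),(.5519,-.0134,-1.6,3.5),(.5538,-.0151,-2.6,4.6),(.5557,-.0168,-4.7,5.9),(.5578,-.0183,-5.5,5.5),(.5599,-.0199,-7,6.3),(.5624,-.0212,-6.8,5),(.5649,-.0226,-6.5,3.8),(.5678,-.0239,-4.1,2.8),(.5711,-.0251,-1.6,.3),(.5741,-.026,-1,-1.3),(.5769,-.0268,-1.1,-1.3),(.5797,-.0274,-.5,-1.1)]
cw=[(.5747,-.0262,.2,-1.9),(.5719,-.0253,1,-.6),(.5692,-.0243,2,-2.6),(.5669,-.0233,4.2,-2.4),(.5648,-.0221,5.2,-4.2),(.5625,-.0209,7.4,-5),(.5601,-.0195,7.9,-5.2),(.5578,-.0179,6.6,-5.7),(.5554,-.0161,6.2,-3.8),(.5529,-.0141,4.3,-2.6),(.5505,-.0119,3,.2),(.5483,-.0096,1.7,-.4),(.5465,-.0074,2.8,.7),(.5447,-.005,2.6,.2)]
res=[]
for nm,d,s in(('ccw',ccw,1),('cw',cw,-1)):
    d=np.array(d); b=np.degrees(np.arctan2(d[:,1]-ax[1],d[:,0]-ax[0]))+180
    t=np.radians(b+180); F=-s*(-np.sin(t)*d[:,2]+np.cos(t)*d[:,3]); Fr=np.cos(t)*d[:,2]+np.sin(t)*d[:,3]
    print(nm,np.c_[b,F,Fr].round(1).tolist())
    f=lambda x,c,A,o:o+A*np.where(abs(x-c)<12.6,.5+.5*np.cos(np.pi*(x-c)/12.6),0)
    p,cov=curve_fit(f,b,F,p0=(61,6,1)); print(p,np.sqrt(np.diag(cov))); res.append(p[0])
print(np.mean(res))
E
```

```text
ccw [[43.4, 1.2, -0.5], [46.5, 1.5, -1.0], [49.3, 3.5, -1.6], [52.0, 4.9, -2.0], [54.7, 7.2, -2.1], [57.4, 7.6, -1.7], [60.2, 9.2, -2.0], [63.1, 8.3, -1.4], [66.1, 7.5, -0.8], [69.4, 4.8, -1.2], [73.0, 1.6, 0.2], [76.3, 0.7, 1.5], [79.3, 0.8, 1.5], [82.2, 0.3, 1.2]]
[60.51462023  7.9701687   1.73549594] [0.5474602  0.80942209 0.39379284]
cw [[76.9, 0.6, 1.8], [73.9, 1.1, 0.3], [70.9, 2.7, 1.8], [68.3, 4.8, 0.7], [65.8, 6.5, 1.7], [63.1, 8.9, 1.1], [60.1, 9.4, 0.6], [57.2, 8.6, 1.2], [54.0, 7.2, -0.6], [50.6, 5.0, -0.7], [47.2, 2.1, -2.2], [43.8, 1.5, -1.0], [40.8, 1.3, -2.6], [37.6, 1.4, -2.2]]
[59.67260325  8.21724063  1.85717622] [0.40884165 0.62772701 0.30096226]
60.09361173891381
```

The two gripped passes agree at 60.5° and 59.7°, with a peak of about 9 N. The middle is therefore 60.1° in tool bearing. I'll approach it, then take the load off before opening.

step_arm --commands '[[[0.075,2.88,0],-3],[[0.075,2.88,0],-3],[[0.075,2.88,0],-3],[[0.075,2.88,0],-3],[[0.075,2.88,0],-3],[[0.075,2.88,0],-3],[[0.075,2.88,0],-3],[[0.075,2.88,0],-3],[[0,0.8,0],0],[[0,0,0],0]]'

```text
time_s: 24.68
tcp_pos: [0.5607, -0.0203, 0.1058]
eef_rot: [-179.9, 0.0, 60.5]
contact_force: [-4.4, 5.6, 9.8]
gripper_width: 0.0194
```

```bash
cat > st.py <<'E'
from h import *
st=r.get_state(); p=st['tcp_pos'];b=np.degrees(np.arctan2(p[1]-.0277,p[0]-.5872))+180;t=np.radians(b+180);f=st['contact_force']
print(st['time_s'],p.round(4),st['eef_rot'].round(1),f.round(1),'bearing',b.round(2),'Ft',-(-np.sin(t)*f[0]+np.cos(t)*f[1]))
E
python3 st.py
```

```text
24.675 [ 0.5607 -0.0203  0.1058] [-179.9    0.    60.5] [-4.4  5.6  9.8] bearing 61.07 Ft 6.576559884268513
```

step_arm --commands '[[[0,-0.8,0],0],[[0,-0.8,0],0],[[0,0,0],0]]'

```text
time_s: 25.05
tcp_pos: [0.5597, -0.0196, 0.1058]
eef_rot: [-179.9, 0.0, 60.5]
contact_force: [-3.2, 4.5, 7.3]
gripper_width: 0.0196
```

```bash
python3 st.py
```

```text
25.05 [ 0.5597 -0.0196  0.1058] [-179.9    0.    60.5] [-3.2  4.5  7.3] bearing 59.88 Ft 5.047564049829747
```

Unloading 1.2 mm only dropped the force from 6.6 to 5.0 N. The tight spot springs back elastically, and that explains the earlier fall-back after release. So I'll overshoot, then relax back until the force is zero at 60.1°.

step_arm --commands '[[[0.06,2.6,0],-2.7],[[0.06,2.6,0],-2.7],[[0,0,0],0],[[0.03,-1.5,0],1.5],[[0.03,-1.5,0],1.5],[[0,0,0],0]]'

```text
time_s: 25.8
tcp_pos: [0.5625, -0.0211, 0.1058]
eef_rot: [-180.0, 0.0, 62.9]
contact_force: [-0.1, 0.3, 5.8]
gripper_width: 0.0195
```

```bash
python3 st.py
```

```text
25.8 [ 0.5625 -0.0211  0.1058] [-180.     0.    62.9] [-0.1  0.3  5.8] bearing 63.1 Ft 0.22956175487854585
```

step_arm --commands '[[[0.06,-2.9,0],3],[[0.06,-2.9,0],3],[[0,0,0],0],[[0.03,1.5,0],-1.5],[[0.02,1,0],-1],[[0,0,0],0]]'

```text
time_s: 26.55
tcp_pos: [0.5601, -0.0195, 0.1058]
eef_rot: [180.0, -0.0, 59.4]
contact_force: [2.0, -0.6, 5.4]
gripper_width: 0.0195
```

```bash
python3 st.py
```

```text
26.55 [ 0.5601 -0.0195  0.1058] [180.   -0.   59.4] [ 2.  -0.6  5.4] bearing 60.16 Ft -2.0468012394676247
```

step_arm --commands '[[[0,0,0],0],[[0,0,0],0],[[0,0,0],0]]' --gripper 0.4

```text
time_s: 26.92
tcp_pos: [0.5591, -0.0195, 0.105]
eef_rot: [-179.9, 0.0, 59.3]
contact_force: [0.1, -0.5, 0.1]
gripper_width: 0.0441
```

step_arm --commands '[[[0,0,-15],0],[[0,0,-40],0],[[0,0,-50],0],[[-25,2,-15],0],[[-51,3.8,0],0],[[-51,3.8,0],0],[[-51,3.8,0],0],[[-51,3.8,0],0],[[-51,3.8,0],0],[[-26,2.2,0],0],[[0,0,0],10],[[0,0,0],9.4],[[0,0,0],0]]'

```text
time_s: 28.55
tcp_pos: [0.4228, -0.2947, 0.2258]
eef_rot: [-180.0, -0.0, 39.9]
contact_force: [-0.3, -0.0, -0.3]
gripper_width: 0.0525
```

```bash
python3 - <<'E'
from h import *
st=r.get_state(); print(st['tcp_pos'].round(4),st['joints'].round(1),st['eef_rot'].round(1),st['gripper_width'],st['time_s'])
c=cap('top','top8')
s=cap('side','side8'); cv2.imwrite('pics/c10.png',cv2.resize(s['img'],(800,600),interpolation=cv2.INTER_CUBIC)[:,:,::-1])
for nm,c in(('t',c),('s',s)):
  D=[(b,onz(c,*b[1],.092).round(4)) for b in blobs(c,(20,110,70),(32,255,255),8) if 180<b[1][0]<290]; print(nm,D)
  K=[(b,onz(c,*b[1],.138).round(4)) for b in blobs(c,(0,180,60),(4,255,255),20) if 180<b[1][0]<290]; print(K)
  v=D[0][1]-K[0][1]; print(np.degrees(np.arctan2(v[1],v[0])), np.hypot(v[0],v[1]))
o=cv2.inRange(cv2.cvtColor(s['img'],cv2.COLOR_RGB2HSV),(3,150,60),(20,255,255)); n,l,q,ce=cv2.connectedComponentsWithStats(o)
for i in range(1,n):
    if q[i][4]>100: print(q[i],ce[i], onz(s,*ce[i],.022))
E
```

```text
[ 0.4228 -0.2947  0.2258] [-13.    5.5 -19.2  -0.  -65.3 143. ] [-180.    -0.    39.9] 0.052450384196781046 28.55
t [(([190, 137, 7, 7, 37], [193.1, 139.8]), array([0.6419, 0.1123, 0.092 ]))]
[(([246, 170, 9, 9, 65], [249.9, 174.0]), array([ 0.5569, -0.018 ,  0.138 ]))]
56.88195191597672 0.15557342318018208
s [(([255, 128, 5, 4, 15], [256.9, 129.4]), array([0.6442, 0.1112, 0.092 ]))]
[(([266, 151, 8, 8, 50], [269.6, 154.6]), array([ 0.557 , -0.0223,  0.138 ])), (([268, 160, 4, 9, 22], [269.9, 164.0]), array([ 0.5352, -0.0452,  0.138 ]))]
56.84809234662526 0.15945560510687604
[   0   22  199  145 3132] [50.13633461 99.050447  ] [0.3557032  0.74548288 0.022     ]
[292  52  26  19 118] [307.68644068  61.16949153] [1.11607041 0.35127253 0.022     ]
[ 396   98  116   64 1590] [456.23144654 129.66037736] [ 1.11084884 -0.20798325  0.022     ]
[358 176  24   7 130] [369.69230769 178.84615385] [ 0.76843571 -0.16050665  0.022     ]
[315 289  13  22 215] [321.2372093 299.6372093] [ 0.42545834 -0.29592111  0.022     ]
[372 301  16  22 232] [379.38362069 311.46982759] [ 0.48389662 -0.38568498  0.022     ]
[347 319  16  23 246] [354.69918699 329.70731707] [ 0.42220124 -0.37618505  0.022     ]
[323 344  15  23 254] [329.95669291 354.96456693] [ 0.35480895 -0.37509112  0.022     ]
```

View pics/c10.png

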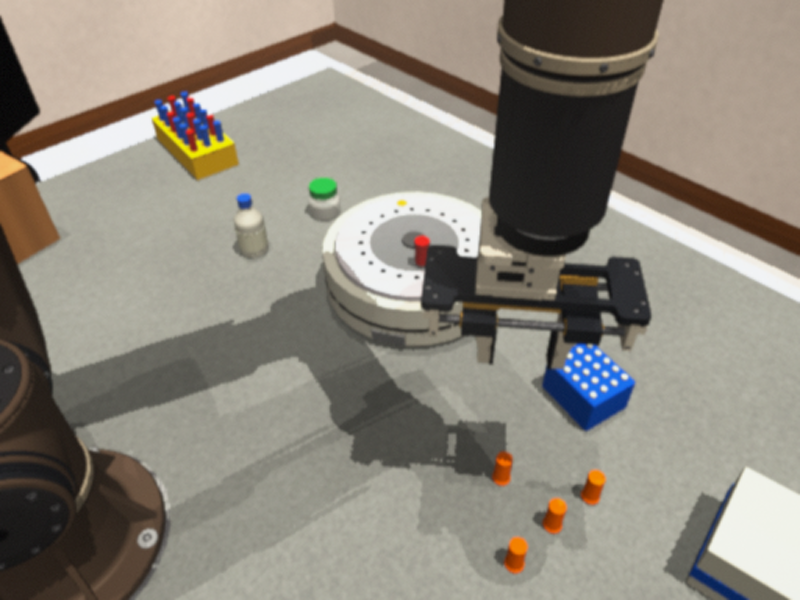

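The dot now lies at 56.9° by both cameras. The camera-to-tool offset of about 2.5° measured at the regrip puts the middle near 57.6°, so it is well inside. The marker is at about (0.425,-0.295). I'll lower part-way and check.

step_arm --commands '[[[1.7,2.7,20],0],[[0,0,45],0],[[0,0,45],0],[[0,0,35],0],[[0,0,21],0],[[0,0,0],0]]'

```text
time_s: 29.4
tcp_pos: [0.4253, -0.295, 0.0582]
eef_rot: [-179.8, 0.1, 40.0]
contact_force: [-0.3, -1.0, 0.4]
gripper_width: 0.0526
```

```bash
python3 - <<'E'
from h import *
st=r.get_state(); print(st['tcp_pos'].round(4),st['eef_rot'].round(1),st['gripper_width'],st['time_s'])
s=cap('side','side9'); cv2.imwrite('pics/c11.png',cv2.resize(s['img'][220:340,250:410],(800,600),interpolation=cv2.INTER_CUBIC)[:,:,::-1])
print('proj tcp',(pix(s,st['tcp_pos'])-[250,220])*5,'mtop',(pix(s,[.4247,-.295,.044])-[250,220])*5)
E
```

```text
[ 0.4253 -0.295   0.0582] [-1.798e+02  1.000e-01  4.000e+01] 0.05261050144661549 29.4
proj tcp [363.53040554 343.4589136 ] mtop [358.62217584 365.75923035]
```

View pics/c11.png

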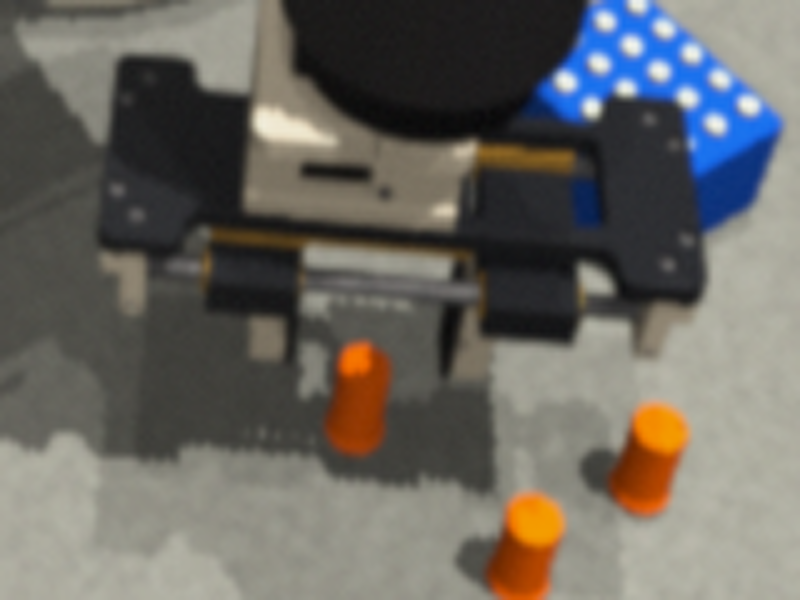

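The marker top at (363,358) sits midway between the fingertips at x=290 and 450. I'll lower and grip.

step_arm --commands '[[[0,0,15],0],[[0,0,18],0],[[0,0,12],0],[[0,0,0],0]]'

```text
time_s: 29.95
tcp_pos: [0.426, -0.2953, 0.0139]
eef_rot: [-179.9, 0.0, 39.9]
contact_force: [0.2, 0.3, 0.6]
gripper_width: 0.0524
```

step_arm --commands '[[[0,0,0],0],[[0,0,0],0],[[0,0,0],0],[[0,0,0],0],[[0,0,0],0]]' --gripper 1 --grip_force 12

```text
time_s: 30.58
tcp_pos: [0.4267, -0.2955, 0.0148]
eef_rot: [180.0, -0.0, 39.9]
contact_force: [0.3, 1.4, 3.0]
gripper_width: 0.0194
```

```bash
python3 - <<'E'
from h import *
st=r.get_state(); print(st['tcp_pos'].round(4),st['eef_rot'].round(1),st['gripper_width'],st['time_s'])
s=cap('side','side10'); cv2.imwrite('pics/c12.png',cv2.resize(s['img'][220:340,250:410],(800,600),interpolation=cv2.INTER_CUBIC)[:,:,::-1])
E
```

```text
[ 0.4267 -0.2955  0.0148] [180.   -0.   39.9] 0.019396209985411056 30.575
```

View pics/c12.png

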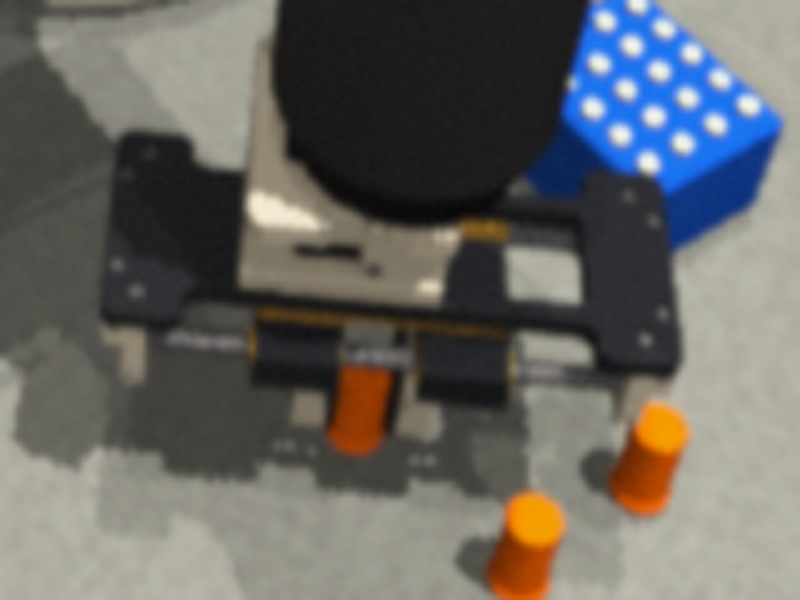

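step_arm --commands '[[[0,0,-10],0],[[0,0,-30],0],[[0,0,-50],0],[[0,0,-50],0],[[0,0,-50],0],[[23,-9.4,0],0],[[47,-18.9,0],0],[[47,-18.9,0],0],[[47,-18.9,0],0],[[47,-18.9,0],0],[[47,-18.9,0],0],[[47,-18.9,0],0],[[47,-18.9,0],0],[[47,-18.9,0],0],[[28,-11,0],0],[[0,0,20],0],[[0,0,30],0],[[0,0,17],0],[[0,0,0],0]]'

```text
time_s: 33.0
tcp_pos: [0.6433, 0.1097, 0.1366]
eef_rot: [-180.0, 0.1, 39.9]
contact_force: [-0.6, -0.6, -0.4]
gripper_width: 0.0189
```

```bash
python3 - <<'E'
from h import *
st=r.get_state(); print(st['tcp_pos'].round(4),st['eef_rot'].round(1),st['gripper_width'],st['time_s'])
s=cap('side','side11'); cv2.imwrite('pics/c13.png',cv2.resize(s['img'][70:190,180:340],(800,600),interpolation=cv2.INTER_CUBIC)[:,:,::-1])
print('proj foot',(pix(s,st['tcp_pos']-[0,0,.0148])-[180,70])*5,'dot',(pix(s,[.6442,.1112,.092])-[180,70])*5)
E
```

```text
[0.6433 0.1097 0.1366] [-1.80e+02  1.00e-01  3.99e+01] 0.01886974574095655 33.0
proj foot [384.74764393 250.44460943] dot [384.49328363 296.94344567]
```

View pics/c13.png

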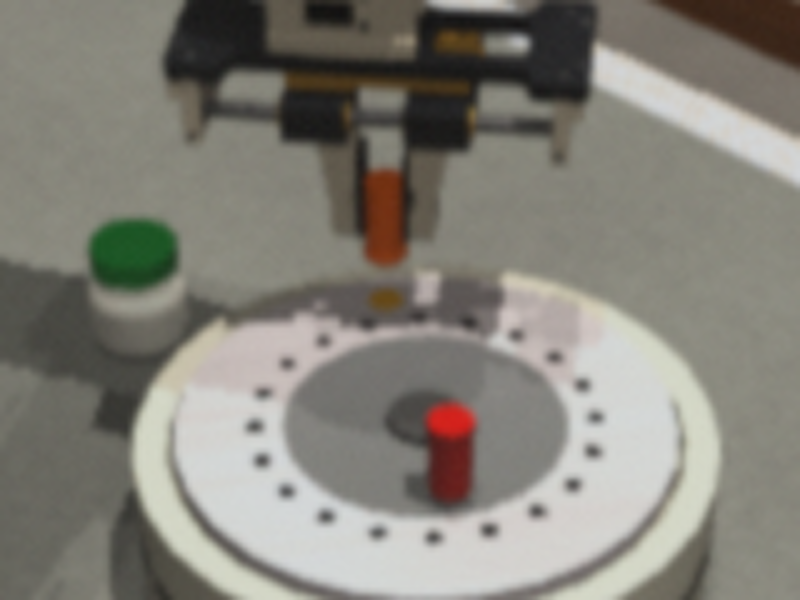

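The marker hangs upright above the dot, with its foot at (385,252) and the dot at (386,299). I'll shift slightly and go to just above the surface.

step_arm --commands '[[[1.5,-0.6,8],0],[[0,0,10],0],[[0,0,5],0],[[0,0,0],0]]'

```text
time_s: 33.55
tcp_pos: [0.6445, 0.1114, 0.114]
eef_rot: [-180.0, 0.1, 39.9]
contact_force: [-0.6, -0.2, -0.5]
gripper_width: 0.0189
```

```bash
python3 - <<'E'
from h import *
st=r.get_state(); print(st['tcp_pos'].round(4),st['contact_force'].round(1),st['time_s'])
s=cap('side','side12'); cv2.imwrite('pics/c14.png',cv2.resize(s['img'][100:148,225:289],(800,600),interpolation=cv2.INTER_CUBIC)[:,:,::-1])
print('proj foot',(pix(s,st['tcp_pos']-[0,0,.0148])-[225,100])*12.5,'dot',(pix(s,[.6442,.1112,.092])-[225,100])*12.5)
E
```

```text
[0.6445 0.1114 0.114 ] [-0.6 -0.2 -0.5] 33.55
proj foot [398.86825475 337.68710721] dot [398.73320907 367.35861418]
```

View pics/c14.png

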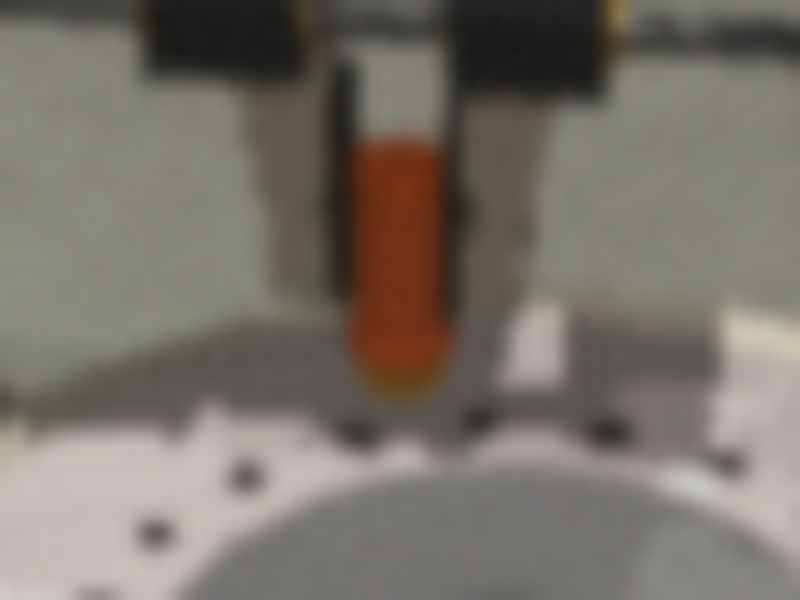

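The sliver of dot below the foot, at (400,390), fits centring to about 1 mm. I'll lower it to touch.

step_arm --commands '[[[0,0,3],0],[[0,0,2.5],0],[[0,0,1],0],[[0,0,0],0]]'

```text
time_s: 34.1
tcp_pos: [0.6447, 0.1115, 0.108]
eef_rot: [-180.0, 0.0, 39.9]
contact_force: [-0.0, 0.6, -0.7]
gripper_width: 0.019
```

step_arm --commands '[[[0,0,0.5],0],[[0,0,0],0]]'

```text
time_s: 34.35
tcp_pos: [0.6448, 0.1115, 0.1076]
eef_rot: [180.0, -0.0, 39.9]
contact_force: [-0.2, 0.2, -0.2]
gripper_width: 0.019
```

step_arm --commands '[[[0,0,0.5],0],[[0,0,0],0]]'

```text
time_s: 34.6
tcp_pos: [0.6447, 0.1115, 0.107]
eef_rot: [-180.0, 0.0, 39.9]
contact_force: [0.3, 0.3, -0.6]
gripper_width: 0.0189
```

step_arm --commands '[[[0,0,0.5],0],[[0,0,0],0]]'

```text
time_s: 34.85
tcp_pos: [0.6449, 0.1115, 0.1068]
eef_rot: [180.0, -0.0, 39.9]
contact_force: [-0.2, -0.0, 1.0]
gripper_width: 0.0189
```

step_arm --commands '[[[0,0,0.4],0],[[0,0,0],0]]'

```text
time_s: 35.1
tcp_pos: [0.6449, 0.1115, 0.1067]
eef_rot: [180.0, -0.0, 39.9]
contact_force: [-2.0, -0.5, 6.3]
gripper_width: 0.0192
```

step_arm --commands '[[[0,0,0],0],[[0,0,0],0],[[0,0,0],0]]' --gripper 0.45

```text
time_s: 35.48
tcp_pos: [0.6447, 0.1115, 0.1058]
eef_rot: [-180.0, 0.0, 39.9]
contact_force: [-0.7, 0.1, 1.1]
gripper_width: 0.0431
```

```bash
python3 - <<'E'
from h import *
st=r.get_state(); print(st['tcp_pos'].round(4),st['contact_force'].round(1),st['gripper_width'],st['time_s'])
s=cap('side','side13'); cv2.imwrite('pics/c15.png',cv2.resize(s['img'][90:150,217:297],(800,600),interpolation=cv2.INTER_CUBIC)[:,:,::-1])
E
```

```text
[0.6447 0.1115 0.1058] [-0.7  0.1  1.1] 0.04314376046206682 35.475
```

View pics/c15.png

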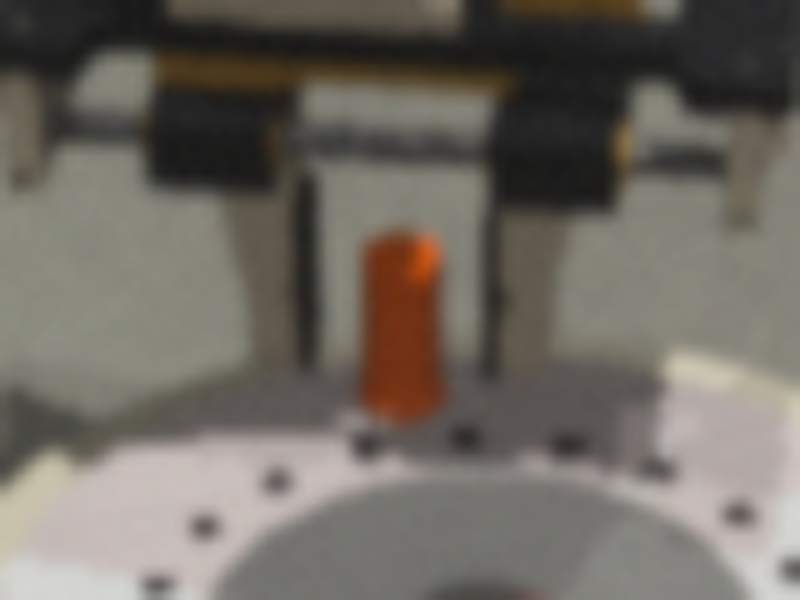

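The marker stands upright at (402,330), and the carousel holes sit where they were before. I'll lift straight up and retreat for a last check.

step_arm --commands '[[[0,0,-10],0],[[0,0,-30],0],[[0,0,-45],0],[[0,0,-45],0],[[-23,9.4,0],0],[[-47,18.9,0],0],[[-47,18.9,0],0],[[-47,18.9,0],0],[[-47,18.9,0],0],[[-47,18.9,0],0],[[-47,18.9,0],0],[[-47,18.9,0],0],[[-23,9,0],0],[[0,0,0],0],[[0,0,0],0]]'

```text
time_s: 37.4
tcp_pos: [0.4536, -0.2445, 0.2361]
eef_rot: [-180.0, -0.0, 39.9]
contact_force: [-0.2, -1.3, -0.6]
gripper_width: 0.0481
```

```bash
python3 - <<'E'
from h import *
t=cap('top','top14'); s=cap('side','side14')
cv2.imwrite('pics/c16.png',cv2.resize(t['img'][80:245,130:350],(800,600),interpolation=cv2.INTER_CUBIC)[:,:,::-1])
cv2.imwrite('pics/c17.png',cv2.resize(s['img'],(800,600),interpolation=cv2.INTER_CUBIC)[:,:,::-1])
for nm,c in(('t',t),('s',s)):
  print(nm,'red',[(b,onz(c,*b[1],.138).round(4)) for b in blobs(c,(0,180,60),(3,255,255),20) if 180<b[1][0]<290])
  print('or',[(b,onz(c,*b[1],.136).round(4),onz(c,*b[1],.114).round(4)) for b in blobs(c,(4,150,60),(32,255,255),8) if 180<b[1][0]<290])
for nm,lo,hi,z in(('blue',(100,150,80),(125,255,255),.110),('jar',(50,120,60),(75,255,255),.06)):
    for b in blobs(t,lo,hi): print(nm,b,onz(t,*b[1],z))
E
```

```text
t red []
or [(([187, 132, 10, 11, 78], [191.3, 137.4]), array([0.6379, 0.1107, 0.136 ]), array([0.6427, 0.1136, 0.114 ]))]
s red []
or [(([253, 113, 8, 18, 115], [256.7, 121.6]), array([0.6245, 0.0905, 0.136 ]), array([0.6459, 0.1135, 0.114 ]))]
blue ([348, 144, 39, 18, 311], [365.9, 152.4]) [ 0.61003613 -0.27848116  0.11      ]
blue ([110, 217, 10, 10, 78], [114.6, 221.8]) [0.45353436 0.28159072 0.11      ]
jar ([113, 147, 21, 21, 353], [123.0, 157.2]) [0.60691876 0.28066678 0.06      ]
```

View pics/c16.png

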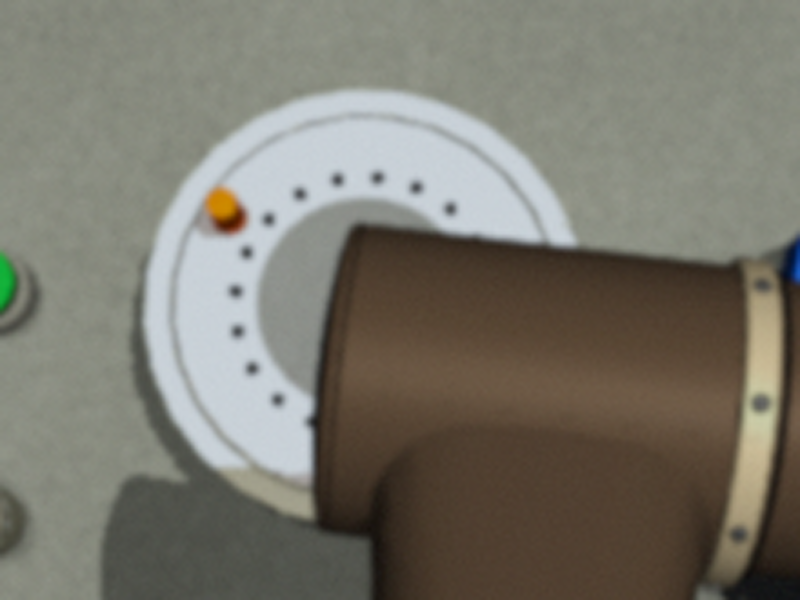

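View pics/c17.png

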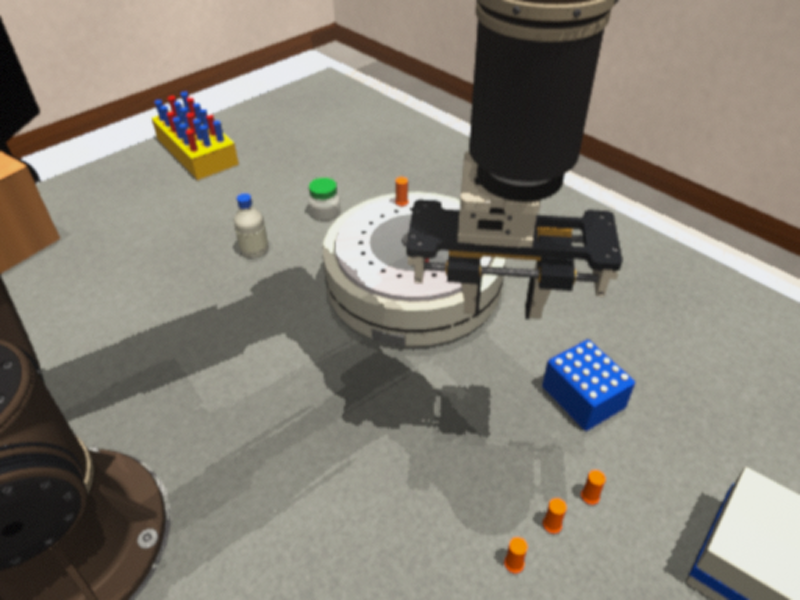

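The marker stands upright with no yellow showing beside it. I'll take one more retreat to uncover the knob and confirm the angle.

step_arm --commands '[[[-28,9,0],0],[[-28,9,0],0],[[0,0,0],0],[[0,0,0],0]]'

```text
time_s: 38.0
tcp_pos: [0.4228, -0.2938, 0.2361]
eef_rot: [-180.0, -0.0, 39.9]
contact_force: [-0.2, -0.4, 0.2]
gripper_width: 0.0483
```

```bash
python3 - <<'E'
from h import *
t=cap('top','top15'); s=cap('side','side15')
for nm,c in(('t',t),('s',s)):
  print(nm,'red',[(b,onz(c,*b[1],.138).round(4)) for b in blobs(c,(0,180,60),(4,255,255),20) if 180<b[1][0]<290])
# fraction of yellow left near the dot; top-face centroid of marker (bright)
print('top face',[(b,onz(t,*b[1],.136).round(4)) for b in blobs(t,(12,150,150),(32,255,255),8) if 180<b[1][0]<210])
g8=cv2.cvtColor(load('top8')['img'],cv2.COLOR_RGB2GRAY).astype(int); g=cv2.cvtColor(t['img'],cv2.COLOR_RGB2GRAY).astype(int)
# marker-free carousel shift between before/after placing
a=load('top8')['img'][105:225,195:262]; b=t['img'][105:225,195:262]
print(cv2.phaseCorrelate(np.float32(cv2.cvtColor(a,cv2.COLOR_RGB2GRAY)),np.float32(cv2.cvtColor(b,cv2.COLOR_RGB2GRAY))), r.get_state()['time_s'])
cv2.imwrite('pics/c18.png',cv2.resize(t['img'][110:165,170:243],(796,600),interpolation=cv2.INTER_CUBIC)[:,:,::-1])
E
```

```text
t red [(([246, 170, 9, 9, 66], [249.9, 174.0]), array([ 0.5569, -0.018 ,  0.138 ]))]
s red [(([266, 151, 7, 12, 50], [269.3, 155.2]), array([ 0.5551, -0.0233,  0.138 ]))]
top face [(([187, 132, 8, 8, 50], [190.3, 135.7]), array([0.6417, 0.113 , 0.136 ]))]
((0.07091181515512801, 0.03488760461303997), 0.9206463319283945) 38.1
```

View pics/c18.png

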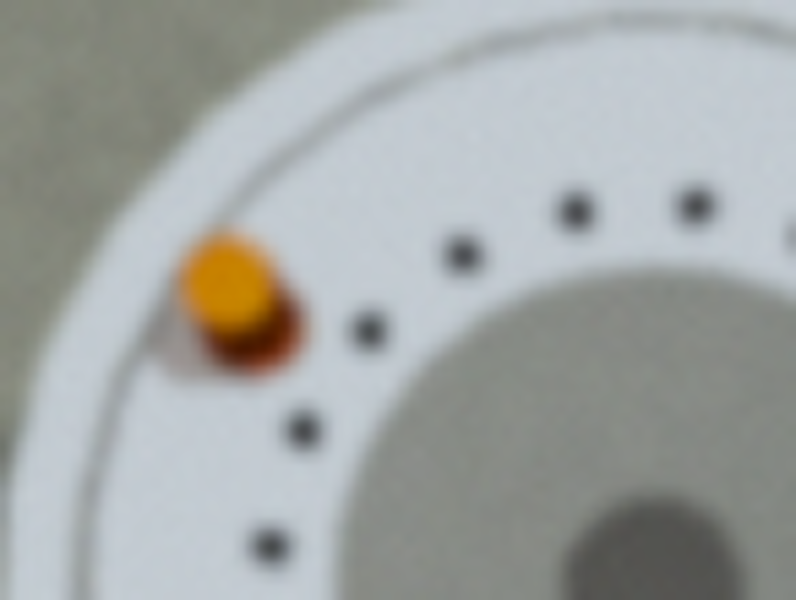

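The knob is at the same pixel as before the placing, and the marker's top centre is within 1 mm of where the dot was in the same camera. I'm handing in.

```bash
python3 -c "
from plant import close_job
print(close_job())"
```

```text
the job is handed in; nothing more can be done
None
```

The carousel is standing in the tight spot with the orange marker upright on the yellow dot, and the job was handed in at about 38 s.

**Finding the spot:** I turned the carousel by its knob through the tight spot both ways, first with the knob loosely caged and then gripped. The final gripped sweeps put the greatest drag, about 9 N, at 60.5° and 59.7°, so I took 60.1° as the middle.

**A correction on the way:** After my first release the carousel sat several degrees off, because the spot springs back when unloaded. I regripped, overshot, and eased back to 60.2° with about 2 N still on the knob before opening.

**Last checks:**
- **Marker:** it stands upright, and its top is within 1 mm of where the top camera saw the dot. No yellow shows beside it.
- **Carousel:** the knob is at the same pixel in the top view as before the marker was placed.
- **Other things:** the bottle and jar are at the same pixels as at the start. The tip box and the other orange posts look undisturbed.

**What disagreed:** both cameras put the released carousel at 56.9°, about 3° short of the 60.1° tool reading. An earlier regrip showed the tool reading about 2.5° above the cameras, so I took most of that gap as calibration. Even if all of it were real, it would be about 0.056 rad, inside the 0.12 rad allowed. The two cameras also differed by 2 to 5 mm on some points.

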